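# Put the lathe tooling back on its boards

### The arm

A 7-joint arm with a two-finger parallel gripper is mounted at the origin on the work surface. World frame = base frame: x ahead of the robot, y to its left, z up, the work surface at z = 0. Lengths are in m, angles in rad, forces in N, time in s.
With the tool pointing down it reaches from about 0.35 to 0.9 m from the base axis. Payload 19.9 kg.
Tool frame: the origin (TCP) lies midway between the tips of the shut fingers; the grasp point (between the pads) lies 19 mm behind it (arm.grasp_offset is the z of the grasp point in the tool frame, in m); z points along the fingers, y is the direction in which the jaws open and shut (so a half turn about z gives the same grasp; the last joint's range is limited). The gripper opens to 94 mm and grips with 3 to 60 N. Pads are 16 mm wide; open, the fingers measure 119 mm over their backs; the gripper's body (75 mm by 177 mm) begins 78 mm behind the grasp point.
Start: joints at [-1.276, 0.417, -0.01, 1.614, 0.005, 1.111, -0.053], TCP at [0.206, 0.59, 0.205] pointing down, gripper open.
Joint ranges: [-2.81, 2.81], [-0.39, 2.02], [-1.27, 1.25], [0.06, 2.57], [-1.19, 4.33], [0.19, 2], [-2.82, 2.82]. Speed limits (rad/s): [1.89, 1.89, 2.39, 2.39, 3.01, 3.01, 3.01].

### API

Orientations are given as a unit quaternion [x, y, z, w].
In Python, from plant import arm gives the robot as it stands.
- The arm moves only by the shell command python3 -m handwheel 'ROWS'. ROWS is JSON, a list of rows, each an object with "hand": the finger opening in m, from 0 to 0.094; "xyz": the shift along the tool's x, y, z in m, a list of three; "yaw": the turn about the tool's z in degrees. A call has 1 to 12 rows; each row shifts and turns the commanded pose from where the row before left it, along the tool's axes as they then stand; what a row does not reach is not made up. A row lasts 1/12 s, in which the tool goes at most 41.7 mm and 7.16 degrees, less where a joint would pass 70% of its speed; a pose out of reach is approached as far as the arm can. A call is refused whole if a number of a shift passes 0.0417 or a number of a turn 7.16, either way. A call with a gripper value outside its range is refused whole. The fingers move at their own pace and stop on an object; the grip force is fixed at half the most. Time passes only in rows, so rows that do not move let the fingers close. It gives the time, the measured TCP pose, the force and the opening at its end, in the units of the state.
- arm.sense(): the state, without advancing time (a new reading comes with each control period).
- arm.grab_frame(name): name is "side" or "top"; returns (picture, depth): 384x512x3 uint8, red, green, blue; 384x512 float32, m along the optical axis (not along the pixel's ray), 0 where there is no reading.
- arm.calibration(name): a dict with "fx", "fy", "cx", "cy" (pixels), "rvec" (rotation vector, rad) and "tvec" (3), from world to camera coordinates, as OpenCV has them. Camera axes: x right, y down, z forward; pixel columns grow to the right and rows downward; lengths in m; the calibration is good to about 2 mm. A picture is of the moment at which its call begins. calibration takes no time and is no camera call.
- arm.hand_in(): hands the job in, once; it reports no verdict.
Trained networks look in the newest picture that a camera, given by its name, has taken for a name from the list of things; names that differ only in an ending like _2 or _b are one class to them, and where a whole thing is asked for, a point or a joint stands for the part that bears it (a point fixed in the world has none). Each returns a list of dicts, best first, with "p" (0 to 1); they miss things now and then, are a little off and sometimes report something else, mostly with a low value. They report only what shows in the picture. A call takes as long as a camera call. They do not tell look-alikes from the thing itself.
- arm.look_for(target, camera): "position" ([x, y, z] in m, in world coordinates, good to about 4 mm: the middle of the surface that is visible of it).
- arm.place_of(target, camera): "position" ([x, y, z] in m, in world coordinates, good to about 4 mm: a listed point, or the origin of a listed thing).
The state is a dict: "t": time; "qpos": joint angles; "qvel": joint speeds; "joint_efforts": joint torques, N m; "position": TCP position; "ee_rot": TCP orientation; "wrist_force": force on the tool from outside, world axes, zero at the start; "torque": the same for the moment, N m; "grip_width": finger opening in m.
Only numpy, scipy, OpenCV 4.12 (cv2) and the standard library are available. Lean on these libraries where they do the work, as an engineer would, in place of code of your own. Each camera call takes 0.05 s, during which the arm holds its last target.

### The job

The lathe has been stripped and its tooling lies mixed on the bench: sort all five pieces back onto their boards, setting each down without dropping it and letting go. Stand each collet base down in the round recess of its own size, stand the stepped hard jaw in the long narrow recess and the plain soft jaw in the short wide one so that both sit flat in the bottom, and lay the dead centre across the two saddles of its rack, between the horns, either way round. Leave the oil can and the chuck key where they are.

Things in the scene. Friction and masses are not known exactly. Their poses are not given: they have to be found in the camera images.
- collet_large_mid (a point): Large split collet, plain steel, standing base down: round body 60 mm in diameter from the base to 35 mm up, then a boss 48 mm in diameter up to 48 mm, a dark bore 28 mm wide and three thin dark saw slots in the top. About 0.65 kg. The point is on its axis half-way up, 24 mm above its base; z up along the axis.
- collet_small_mid (a point): Small split collet, plain steel, standing base down: round body 38 mm in diameter up to 38 mm, boss 30 mm in diameter up to 50 mm, bore 9 mm, three thin saw slots. About 0.36 kg. The point is on its axis half-way up, 25 mm above its base; z up along the axis.
- hard_jaw_mid (a point): Hard chuck jaw, steel staircase block on its flat base, 80 long (x), 28 wide (y), three steps: 20 high for x from +14 to +40 mm, 37 high for x from -14 to +14, 50 high for x from -40 to -14. About 0.6 kg, weight centred 7 mm towards the tall end (-x). The point is the middle of the 80 x 28 footprint, 25 mm above the base.
- soft_jaw_mid (a point): Soft chuck jaw, a flat-topped aluminium block without steps, two dark screw holes in the top and a nose (+x) with bevelled corners (10 mm), 56 mm long (x), 44 mm wide (y), 48 mm high, standing on its base. About 0.31 kg. The point is its centre, 24 mm above the base.
- centre_mid (a point): Dead centre, a steel bar lying down: 26 mm in diameter, 122 mm long along its x axis, 60-degree point towards +x (full diameter from x = -61 to +39 mm, point from +39 to +61). It does not roll when left alone. About 0.45 kg, weight centred at x = -9 mm. The point is half-way along on the axis, 13 mm above what it lies on. Its y and z axes may be turned about x.
- collet_board: Fixed beech board with green edge, 126 (x) x 196 (y) mm; origin: centre of its underside, on the bench. 20 mm high; two round recesses 5 mm deep lined with black rubber (floors at 15 mm): 78 mm in diameter centred at (x 0, y +44 mm) for the large collet, 56 mm in diameter centred at (x 0, y -50 mm) for the small collet.
- jaw_board: Fixed beech board with green edge, 126 (x) x 196 (y) mm; origin: centre of its underside, on the bench. 20 mm high; two rectangular recesses 5 mm deep lined with black rubber (floors at 15 mm): long narrow, 98 (x) x 46 (y), centred at y +50 mm, for the hard jaw; short wide, 74 (x) x 62 (y), centred at y -45 mm, for the soft jaw (both at x 0). The jaws stand with their length along the board's x, either way round.
- centre_rack: Fixed beech board with green edge, 126 (x) x 196 (y) mm; origin: centre of its underside, on the bench. 10 mm high, with two saddles, each 80 mm long (x), 16 mm wide (y), centred at y -29 and +29 mm, a 42 mm gap between. Their flat seats (black rubber) are 20 mm above the bench, 46 mm wide between horns with inner faces at x -23 and +23, 9 mm higher. The dead centre lies on both seats, axis along the rack's y, its middle over the origin.
- oil_can: Red oil can, round, 66 mm in diameter, 95 mm high with its thin bent brass spout, standing upright; a bystander. Origin: centre of its base.
- chuck_key: Dark steel T-shaped chuck key lying flat, 16 mm thick, handle 146 mm, stem 102 mm along x; a bystander. Origin: middle of the T handle, underside.
Things that resemble listed ones, but are neither listed nor needed, are in the scene too. Leave any orange or yellow look-alike of the part that bears hard_jaw_mid alone.

How it is judged:
By the outcome, as a careful person would: the job done as asked, in the order asked, and still so for the second after the job is handed in, with the robot touching nothing.
It also fails if it takes over 128 s, if anything falls off the work surface, if the arm or the gripper's body presses on something with over 40 N, if the wrist force passes 120 N, or if a joint passes its speed limit or range.

## Working session

There is one attempt and no reset: what is moved stays moved. The work goes in short steps, Python scripts to look and compute and a shell command to move; the robot and the scene stay as the last step left them, time stands still between calls to the robot, and variables do not carry over. Pictures are saved under pics/ and viewed, and the job is handed in when it is done.

```bash
ls; mkdir -p pics; python3 - <<'E'
from plant import arm
import cv2,numpy as np
s=arm.sense(); print(s['t'],s['position'],s['ee_rot'],s['grip_width'],arm.grasp_offset)
for n in("top","side"):
    p,d=arm.grab_frame(n); cv2.imwrite(f"pics/{n}0.png",p[:,:,::-1]); np.save(f"pics/{n}0.npy",d)
    print(n,arm.calibration(n))
print(arm.sense()['t'])
E
```

```text
pics
0.0 [0.20582292 0.58975375 0.20483818] [ 1.67097113e-01  9.85940258e-01 -5.98870770e-04 -5.28187949e-05] 0.09397038157674956 -0.0188
top {'fx': 352.46906695405744, 'fy': 352.46906695405744, 'cx': 252.94835042477615, 'cy': 194.11186531145236, 'rvec': array([ 2.01023863, -2.18790622,  0.25973476]), 'tvec': array([0.04377988, 0.54925666, 0.78168528])}
side {'fx': 399.2503273356915, 'fy': 399.2503273356915, 'cx': 254.91055894554867, 'cy': 195.2325240994883, 'rvec': array([ 0.09321201, -2.76022293,  1.41512958]), 'tvec': array([0.52576173, 0.07585846, 1.0722443 ])}
0.1
```

View pics/top0.png

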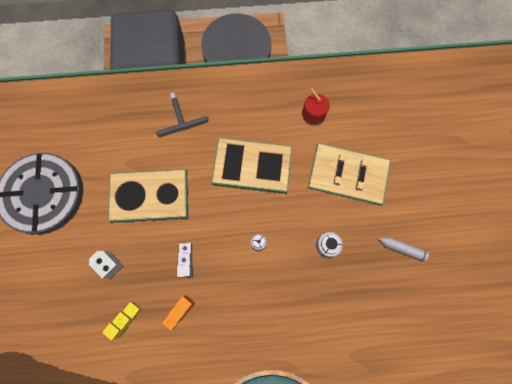

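View pics/side0.png

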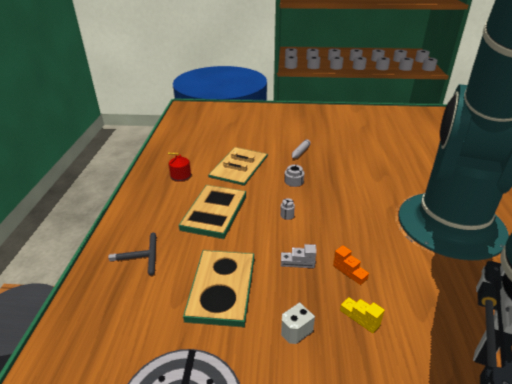

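The top view shows the collet board (148,195), jaw board (253,165), rack (349,174), soft jaw (104,264), hard jaw (184,259), small collet (259,242), large collet (330,244) and dead centre (404,248). The orange and yellow staircase blocks at (177,312) and (121,321) are the look-alikes. Next I'll measure positions.

```bash
cat > h.py <<'E'
from plant import arm
import cv2,numpy as np
def cal(n):
    c=arm.calibration(n);K=np.array([[c['fx'],0,c['cx']],[0,c['fy'],c['cy']],[0,0,1]]);R=cv2.Rodrigues(c['rvec'])[0];return K,R,c['tvec'],c
def cloud(n,d):
    K,R,t,c=cal(n); v,u=np.mgrid[0:d.shape[0],0:d.shape[1]]
    P=np.stack([(u-K[0,2])/K[0,0]*d,(v-K[1,2])/K[1,1]*d,d],-1)
    return (P-t)@R
def proj(n,X):
    K,R,t,c=cal(n);return cv2.projectPoints(np.float64(X).reshape(-1,1,3),c['rvec'],c['tvec'],K,None)[0].reshape(-1,2)
E
python3 - <<'E'
from h import *
names=["collet_large_mid","collet_small_mid","hard_jaw_mid","soft_jaw_mid","centre_mid","collet_board","jaw_board","centre_rack"]
for n in names:
    r=arm.place_of(n,"top"); print(n,[(np.round(x['position'],4),round(x['p'],2)) for x in r[:4]])
    r=arm.place_of(n,"side"); print('   side',[(np.round(x['position'],4),round(x['p'],2)) for x in r[:4]])
print(arm.sense()['t'])
K,R,t,c=cal('top'); print('cam',-R.T@t)
d=np.load('pics/top0.npy'); W=cloud('top',d); 
for (u,v) in [(148,240),(220,220),(300,280),(148,178),(253,190),(104,256),(330,150)]: print(u,v,W[v,u].round(4))
p=cv2.imread('pics/top0.png'); cv2.imwrite('pics/crop0.png',cv2.resize(p[130:350,60:440],None,fx=2.1,fy=2.1,interpolation=cv2.INTER_CUBIC))
E
```

```text
collet_large_mid [(array([ 0.4236, -0.1794,  0.0249]), 0.73), (array([ 6.414e-01, -7.100e-03,  1.000e-04]), 0.22)]
   side [(array([ 0.4142, -0.1802,  0.0226]), 0.92)]
collet_small_mid [(array([ 0.4397, -0.0065,  0.023 ]), 0.71), (array([ 0.4231, -0.1834,  0.023 ]), 0.17)]
   side [(array([ 0.4383, -0.0052,  0.0252]), 0.52)]
hard_jaw_mid [(array([0.285 , 0.3232, 0.0304]), 0.73), (array([0.4171, 0.174 , 0.0253]), 0.57), (array([0.294 , 0.1887, 0.0238]), 0.56)]
   side [(array([0.2904, 0.1946, 0.0252]), 0.98), (array([0.4114, 0.17  , 0.0271]), 0.72), (array([0.2857, 0.3237, 0.0264]), 0.68)]
soft_jaw_mid [(array([0.4199, 0.3682, 0.0207]), 0.78)]
   side [(array([0.4182, 0.3643, 0.0216]), 0.85), (array([ 0.6002, -0.2616, -0.0011]), 0.61)]
centre_mid [(array([ 0.3942, -0.3591,  0.0121]), 0.61)]
   side [(array([ 0.3927, -0.3604,  0.014 ]), 0.62)]
collet_board [(array([ 0.5836,  0.2592, -0.0018]), 0.58)]
   side [(array([ 0.5847,  0.2587, -0.0024]), 0.89), (array([ 6.021e-01, -2.608e-01, -6.000e-04]), 0.39), (array([ 6.414e-01, -1.170e-02, -2.000e-04]), 0.38), (array([ 0.418 , -0.1822,  0.0233]), 0.24)]
jaw_board [(array([ 0.6397, -0.0084,  0.0009]), 0.92)]
   side [(array([ 0.6435, -0.01  , -0.0011]), 0.87)]
centre_rack [(array([ 0.5976, -0.2616, -0.0029]), 0.71)]
   side [(array([ 0.604 , -0.2597,  0.0029]), 0.86)]
0.9
cam [0.35382461 0.01432151 0.88838869]
148 240 [ 0.4708  0.269  -0.001 ]
220 220 [ 0.5068  0.0855 -0.0041]
300 280 [ 0.3413 -0.1006  0.0006]
148 178 [0.6269 0.2606 0.0198]
253 190 [ 5.776e-01 -5.200e-03 -2.000e-04]
104 256 [0.4356 0.3591 0.0468]
330 150 [ 0.6666 -0.2171  0.0096]
```

View pics/crop0.png

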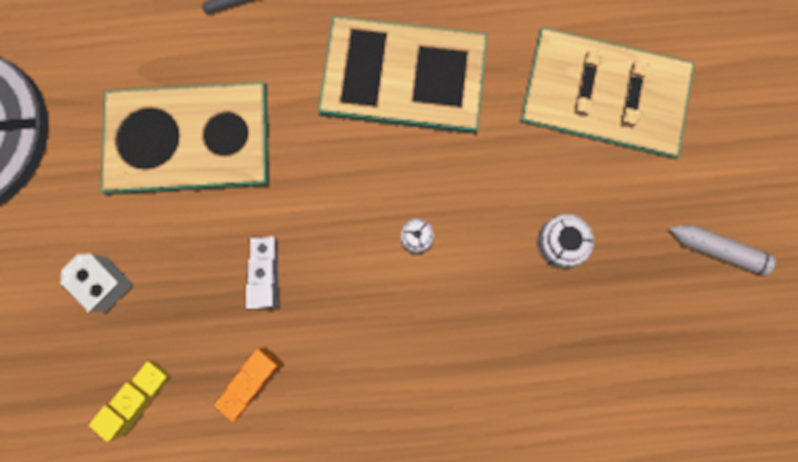

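```bash
cat > fit.py <<'E'
from h import *
from scipy.optimize import minimize
def box(x0,x1,y0,y1,z0,z1): return np.array([[x,y,z] for x in(x0,x1) for y in(y0,y1) for z in(z0,z1)])/1000.
def cyl(r,z0,z1):
    a=np.linspace(0,2*np.pi,40,endpoint=False); return np.concatenate([np.c_[r*np.cos(a),r*np.sin(a),0*a+z] for z in(z0,z1)])/1000.
def xcyl(r0,r1,x0,x1):
    a=np.linspace(0,2*np.pi,40,endpoint=False); return np.concatenate([np.c_[0*a+x,r*np.cos(a),13+r*np.sin(a)] for x,r in((x0,r0),(x1,r1))])/1000.
def rect(w,h,z,yc=0): return np.array([[sx*w/2,yc+sy*h/2,z] for sx in(-1,1) for sy in(-1,1)])/1000.
M={'large':[cyl(30,0,35),cyl(24,35,48)],'small':[cyl(19,0,38),cyl(15,38,50)],
'hard':[box(14,40,-14,14,0,20),box(-14,14,-14,14,0,37),box(-40,-14,-14,14,0,50)],
'soft':[np.array([[x,y,z] for x,y in[(-28,-22),(-28,22),(18,22),(28,12),(28,-12),(18,-22)] for z in(0,48)])/1000.],
'centre':[xcyl(13,13,-61,39),xcyl(13,.1,39,61)],
'board20':[rect(126,196,20)],'board10':[rect(126,196,10)]}
def tf(P,p):
    c,s=np.cos(p[2]),np.sin(p[2]); return P@np.array([[c,s,0],[-s,c,0],[0,0,1]])+[p[0],p[1],p[3] if len(p)>3 else 0]
S=4
def sil(cam,parts,p,roi):
    u0,v0,u1,v1=roi; im=np.zeros(((v1-v0)*S,(u1-u0)*S),np.uint8)
    for P in parts:
        q=(proj(cam,tf(P,p))-[u0,v0]+.5)*S-.5
        h=cv2.convexHull(np.float32(q)); cv2.fillConvexPoly(im,np.int32(np.round(h*16)),255,shift=4)
    return cv2.resize(im,(u1-u0,v1-v0),interpolation=cv2.INTER_AREA)/255.
def fit(parts,masks,p0):
    # masks: list of (cam,roi,mask float)
    def cost(x):
        p=[p0[0]+x[0]*.01,p0[1]+x[1]*.01,p0[2]+x[2]*.2]+list(p0[3:])
        return sum(np.abs(cv2.GaussianBlur(sil(c,parts,p,r),(0,0),1)-cv2.GaussianBlur(m,(0,0),1)).sum() for c,r,m in masks)
    r=minimize(cost,[0,0,0],method='Nelder-Mead',options=dict(initial_simplex=[[0,0,0],[1,0,0],[0,1,0],[0,0,1]],xatol=.01,fatol=.05))
    x=r.x; return np.array([p0[0]+x[0]*.01,p0[1]+x[1]*.01,p0[2]+x[2]*.2]),r.fun/sum(m.sum() for _,_,m in masks)
def roi_of(cam,c,half=.085,z=.02):
    q=proj(cam,[[c[0]+a*half,c[1]+b*half,z] for a in(-1,1) for b in(-1,1)])
    u0,v0=np.floor(q.min(0)).astype(int);u1,v1=np.ceil(q.max(0)).astype(int)
    return max(u0,0),max(v0,0),min(u1,512),min(v1,384)
def greymask(img,roi,thr=80):
    u0,v0,u1,v1=roi; h=cv2.cvtColor(img[v0:v1,u0:u1],cv2.COLOR_BGR2HSV)
    m=(h[...,1]<thr).astype(np.uint8)
    m=cv2.morphologyEx(m,cv2.MORPH_CLOSE,np.ones((3,3),np.uint8))
    n,l,st,ce=cv2.connectedComponentsWithStats(m)
    if n<2: return m.astype(float)
    k=1+np.argmax(st[1:,4]); m=(l==k).astype(np.uint8)
    cs,_=cv2.findContours(m,cv2.RETR_EXTERNAL,cv2.CHAIN_APPROX_NONE); o=np.zeros_like(m); cv2.drawContours(o,cs,-1,1,-1)
    return o.astype(float)
E
python3 - <<'E'
from fit import *
im={c:cv2.imread(f'pics/{c}0.png') for c in('top','side')}
ini={'large':(.423,-.18),'small':(.439,-.006),'hard':(.417,.174),'soft':(.419,.366),'centre':(.394,-.36)}
vis={c:[] for c in im}
for n,c in ini.items():
    half={'large':.05,'small':.045,'hard':.065,'soft':.06,'centre':.08}[n]
    for cams in (['top'],['side'],['top','side']):
        ms=[(k,r:=roi_of(k,c,half),greymask(im[k],r)) for k in cams]
        best=None
        for a in ([0] if n in('large','small') else np.arange(0,2*np.pi,np.pi/6)):
            p,f=fit(M[n],ms,[c[0],c[1],a])
            if best is None or f<best[1]: best=(p,f)
        p,f=best; print(n,cams,p[:2].round(4),round(np.degrees(p[2])%360,1),'res',round(f,3),[int(m.sum()) for *_,m in ms])
E
```

```text
large ['top'] [ 0.4201 -0.179 ] 7.9 res 0.045 [538]
large ['side'] [ 0.4182 -0.1822] 4.5 res 0.073 [342]
large ['top', 'side'] [ 0.42  -0.179] 13.2 res 0.06 [538, 342]
small ['top'] [ 0.4402 -0.0064] 5.3 res 0.044 [210]
small ['side'] [ 0.4383 -0.0128] 10.9 res 0.109 [237]
small ['top', 'side'] [ 0.4402 -0.0065] 356.1 res 0.114 [210, 237]Traceback (most recent call last):
  File "<stdin>", line 11, in <module>
  File "fit.py", line 28, in fit
    r=minimize(cost,[0,0,0],method='Nelder-Mead',options=dict(initial_simplex=[[0,0,0],[1,0,0],[0,1,0],[0,0,1]],xatol=.01,fatol=.05))
    res = _minimize_neldermead(fun, x0, args, callback, bounds=bounds,
                               **options)
    fxcc = func(xcc)
    fx = function(np.copy(x), *(wrapper_args + args))
  File "fit.py", line 27, in cost
    return sum(np.abs(cv2.GaussianBlur(sil(c,parts,p,r),(0,0),1)-cv2.GaussianBlur(m,(0,0),1)).sum() for c,r,m in masks)
  File "fit.py", line 27, in <genexpr>
    return sum(np.abs(cv2.GaussianBlur(sil(c,parts,p,r),(0,0),1)-cv2.GaussianBlur(m,(0,0),1)).sum() for c,r,m in masks)
                                       ~~~^^^^^^^^^^^^^
  File "fit.py", line 20, in sil
    q=(proj(cam,tf(P,p))-[u0,v0]+.5)*S-.5
       ~~~~^^^^^^^^^^^^^
  File "h.py", line 10, in proj
    K,R,t,c=cal(n);return cv2.projectPoints(np.float64(X).reshape(-1,1,3),c['rvec'],c['tvec'],K,None)[0].reshape(-1,2)
            ~~~^^^
  File "h.py", line 4, in cal
    c=arm.calibration(n);K=np.array([[c['fx'],0,c['cx']],[0,c['fy'],c['cy']],[0,0,1]]);R=cv2.Rodrigues(c['rvec'])[0];return K,R,c['tvec'],c
ValueError: time passes only in moves, steps and waits
```

```bash
python3 - <<'E'
s=open('h.py').read()
s=s.replace("def cal(n):\n    c=arm.calibration(n);","import functools\n@functools.lru_cache(None)\ndef cal(n):\n    c=arm.calibration(n);")
open('h.py','w').write(s)
E
cat > fitall.py <<'E'
from fit import *
im={c:cv2.imread(f'pics/{c}0.png') for c in('top','side')}
ini={'large':(.420,-.179),'small':(.440,-.006),'hard':(.417,.174),'soft':(.419,.366),'centre':(.394,-.36)}
for n,c in ini.items():
    half={'large':.05,'small':.04,'hard':.06,'soft':.055,'centre':.08}[n]
    for cams in (['top'],['side'],['top','side']):
        ms=[(k,r:=roi_of(k,c,half),greymask(im[k],r)) for k in cams]
        best=None
        for a in ([0] if n in('large','small') else np.arange(0,2*np.pi,np.pi/6)):
            p,f=fit(M[n],ms,[c[0],c[1],a])
            if best is None or f<best[1]: best=(p,f)
        p,f=best; print(n,cams,p[:2].round(4),round(np.degrees(p[2])%360,1),'res',round(f,3),[int(m.sum()) for *_,m in ms])
def bmask(img,roi):
    u0,v0,u1,v1=roi; h=cv2.cvtColor(img[v0:v1,u0:u1],cv2.COLOR_BGR2HSV)
    m=((h[...,2]>190)&(h[...,1]<140)).astype(np.uint8)
    m=cv2.morphologyEx(m,cv2.MORPH_CLOSE,np.ones((3,3),np.uint8))
    n,l,st,ce=cv2.connectedComponentsWithStats(m); k=1+np.argmax(st[1:,4]); m=(l==k).astype(np.uint8)
    cs,_=cv2.findContours(m,cv2.RETR_EXTERNAL,cv2.CHAIN_APPROX_NONE); o=np.zeros_like(m); cv2.drawContours(o,cs,-1,1,-1)
    return o.astype(float)
hs=cv2.cvtColor(im['top'],cv2.COLOR_BGR2HSV)
print('beech',hs[178,120],hs[210,150],hs[150,250],'bench',hs[240,140],hs[300,300],hs[130,270])
for n,m,c in [('collet','board20',(.5836,.2592)),('jaw','board20',(.64,-.0085)),('rack','board10',(.60,-.261))]:
    for cams in (['top'],['side']):
        ms=[(k,r:=roi_of(k,c,.125),bmask(im[k],r)) for k in cams]
        for a in (0,-.15):
            p,f=fit(M[m],ms,[c[0],c[1],a]); print(n,cams,p[:2].round(4),round(np.degrees(p[2]),1),'res',round(f,3),int(ms[0][2].sum()))
E
python3 fitall.py
```

```text
large ['top'] [ 0.42   -0.1784] 6.8 res 0.044 [538]
large ['side'] [ 0.4182 -0.1827] 3.2 res 0.072 [342]
large ['top', 'side'] [ 0.42   -0.1786] 7.6 res 0.06 [538, 342]
small ['top'] [ 0.44  -0.006] 0.0 res 0.046 [210]
small ['side'] [ 0.4382 -0.0091] 10.8 res 0.118 [235]
small ['top', 'side'] [ 0.4402 -0.0064] 356.3 res 0.089 [210, 235]
hard ['top'] [0.4142 0.1751] 359.6 res 0.031 [487]
hard ['side'] [0.4136 0.1723] 357.2 res 0.068 [636]
hard ['top', 'side'] [0.4142 0.1749] 359.6 res 0.064 [487, 636]
soft ['top'] [0.4204 0.3666] 42.4 res 0.029 [641]
soft ['side'] [0.4203 0.3642] 44.1 res 0.051 [964]
soft ['top', 'side'] [0.4202 0.366 ] 43.9 res 0.055 [641, 964]
centre ['top'] [ 0.3987 -0.3581] 64.0 res 0.024 [516]
centre ['side'] [ 0.3895 -0.377 ] 244.7 res 0.082 [160]
centre ['top', 'side'] [ 0.3986 -0.3581] 64.0 res 0.041 [516, 160]
beech [ 19 107 237] [ 17 112 223] [ 18 108 233] bench [ 13 150 185] [ 13 151 159] [ 13 149 182]
collet ['top'] [0.585  0.2643] -2.3 res 0.094 3444
collet ['top'] [0.5856 0.2649] -2.3 res 0.093 3444
collet ['side'] [0.7103 0.0125] 64.9 res 1.0 3
collet ['side'] [ 0.7477 -0.0149] 54.2 res 1.0 3
jaw ['top'] [ 0.6451 -0.0069] -12.6 res 0.099 3220
jaw ['top'] [ 0.645  -0.0074] -11.3 res 0.098 3220
jaw ['side'] [ 0.7667 -0.2552] 64.9 res 1.0 1
jaw ['side'] [ 0.8041 -0.2826] 54.2 res 1.0 1
rack ['top'] [ 0.6014 -0.2615] -18.8 res 0.095 3214
rack ['top'] [ 0.6031 -0.2578] -18.7 res 0.094 3214
rack ['side'] [ 0.7641 -0.5351] 62.8 res 1.0 4
rack ['side'] [ 0.6652 -0.5351] 54.2 res 1.0 4
```

```bash
cat > fitb.py <<'E'
from fit import *
im={c:cv2.imread(f'pics/{c}0.png') for c in('top','side')}
def circ(r,x,y,z): 
    a=np.linspace(0,2*np.pi,40,endpoint=False); return np.c_[x+r*np.cos(a),y+r*np.sin(a),0*a+z]/1000.
B={'collet':([circ(39,0,44,20),circ(28,0,-50,20)],(.585,.2600,-.04)),
'jaw':([rect(98,46,20,50),rect(74,62,20,-45)],(.642,-.008,-.1)),
'rack':([np.array([[x,y+c,20] for x in(-23,23) for y in(-8,8)])/1000. for c in(-29,29)],(.600,-.261,-.3))}
def dmask(img,roi):
    u0,v0,u1,v1=roi; h=img[v0:v1,u0:u1].max(2)
    return (h<60).astype(np.uint8)
def bigkeep(m,k):
    n,l,st,ce=cv2.connectedComponentsWithStats(m); o=np.argsort(-st[1:,4])[:k]+1
    return np.isin(l,o).astype(float)
for n,(parts,p0) in B.items():
    for cam in('top','side'):
        r=roi_of(cam,p0,.085); m=bigkeep(dmask(im[cam],r),2)
        best=min((fit(parts,[(cam,r,m)],[p0[0],p0[1],p0[2]+a]) for a in(-.1,0,.1)),key=lambda t:t[1])
        p,f=best; print(n,cam,p[:2].round(4),round(np.degrees(p[2]),1),round(f,3),int(m.sum()))
# overlay
def draw(img,cam,parts,p,col):
    for P in parts:
        q=proj(cam,tf(P,p)); h=cv2.convexHull(np.float32(q)); cv2.polylines(img,[np.int32(np.round((h+.5)*3*16))],True,col,1,shift=4)
big=cv2.resize(im['top'],None,fx=3,fy=3,interpolation=cv2.INTER_CUBIC)
D=np.radians
for n,p in dict(large=(.42,-.1786,0),small=(.4402,-.0064,0),hard=(.4142,.1749,D(-.4)),soft=(.4204,.3662,D(43)),centre=(.3986,-.3581,D(64))).items(): draw(big,'top',M[n],p,(0,0,255))
for n,p in dict(collet=(.5836,.2592,D(-2)),jaw=(.64,-.0085,D(-8)),rack=(.6,-.261,D(-18))).items():
    draw(big,'top',B[n][0]+M['board10' if n=='rack' else 'board20'],p,(255,0,255))
cv2.imwrite('pics/ov1.png',big[400:1000,240:840]);cv2.imwrite('pics/ov2.png',big[370:960,620:1320])
E
python3 fitb.py
```

```text
collet top [0.5845 0.2609] -2.3 0.209 919
collet side [0.5829 0.26  ] -1.9 0.226 962
jaw top [ 0.6441 -0.0077] -11.3 0.203 1095
jaw side [ 0.6411 -0.0113] -10.0 0.414 524
rack top [ 0.6027 -0.2609] -21.2 0.968 113
rack side [ 0.6002 -0.2614] -22.9 2.804 20
```

View pics/ov1.png

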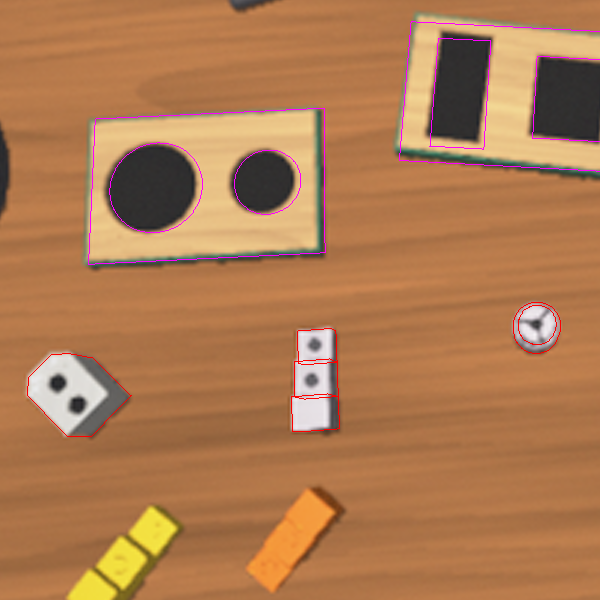

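View pics/ov2.png

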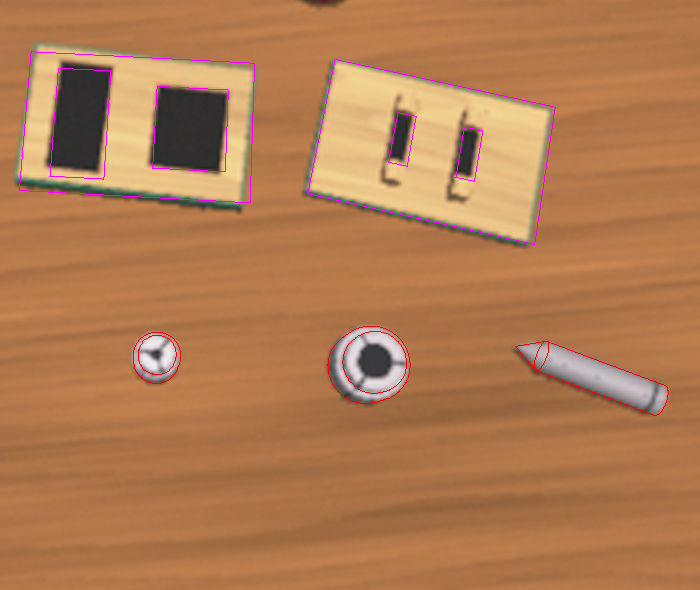

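```bash
cat > fitc.py <<'E'
from fit import *
import sys
im={c:cv2.imread(f'pics/{c}0.png') for c in('top','side')}
def ray(cam,uv,z):
    K,R,t,c=cal(cam); d=R.T@np.linalg.inv(K)@np.array([uv[0],uv[1],1.]); o=-R.T@t; return o+d*(z-o[2])/d[2]
for n,c,y1,y2 in(('collet',(.585,.26),44,-50),('jaw',(.642,-.009),50,-45)):
    for cam in('top','side'):
        r=roi_of(cam,c,.09); g=im[cam][r[1]:r[3],r[0]:r[2]].max(2).astype(float)
        h=(g<90).astype(np.uint8); k,l,st,ce=cv2.connectedComponentsWithStats(h)
        o=np.argsort(-st[1:,4])[:2]+1; P=[ray(cam,ce[i]+[r[0],r[1]],.0175)[:2] for i in o]
        P.sort(key=lambda q:-q[1]); A,Bq=P; v=A-Bq; L=np.linalg.norm(v); w=v/L
        # board y axis = w ; centre
        cen=(A-w*y1/1000+Bq-w*y2/1000)/2
        print(n,cam,cen.round(4),'yaw',round(np.degrees(np.arctan2(-w[0],w[1])),1),'L',round(L*1000,1),(y1-y2), [tuple(q.round(4)) for q in P],st[o,4])
E
python3 fitc.py
```

```text
collet top [0.584  0.2635] yaw -1.4 L 94.1 94 [(np.float64(0.5851), np.float64(0.3076)), (np.float64(0.5828), np.float64(0.2135))] [648 325]
collet side [0.5835 0.2626] yaw -1.4 L 94.7 94 [(np.float64(0.5846), np.float64(0.307)), (np.float64(0.5822), np.float64(0.2123))] [742 275]
jaw top [ 0.6425 -0.0078] yaw -11.6 L 95.0 95 [(np.float64(0.6526), np.float64(0.0412)), (np.float64(0.6335), np.float64(-0.0519))] [588 571]
jaw side [ 0.6421 -0.0095] yaw -11.5 L 94.8 95 [(np.float64(0.6521), np.float64(0.0394)), (np.float64(0.6332), np.float64(-0.0535))] [315 263]
```

```bash
cat > go.py <<'E'
# usage: go.py x y z theta_deg(dir of tool y in world, mod 180 choice free)
import sys; from h import *
from scipy.spatial.transform import Rotation as Ro
s=arm.sense(); R=Ro.from_quat(s['ee_rot']).as_matrix(); p=np.array(s['position'])
th=np.degrees(np.arctan2(R[1,1],R[0,1])); x,y,z,t=map(float,sys.argv[1:5])
yaw=-((t-th+180)%360-180)
R2=Ro.from_rotvec([0,0,np.radians(-yaw)]).as_matrix()@np.array([[0,0,0],[0,0,0],[0,0,0]]) if 0 else Ro.from_matrix(R)*Ro.from_rotvec([0,0,np.radians(yaw)])
R2=R2.as_matrix(); d=R2.T@(np.array([x,y,z])-p); d0=R.T@(np.array([x,y,z])-p)
print('t',round(s['t'],2),'pos',p.round(4),'th',round(th,1),'tilt',round(np.degrees(np.arccos(-R[2,2])),2),'grip',round(s['grip_width'],4),'F',np.round(s['wrist_force'],1),'q7',round(s['qpos'][6],2))
print('yaw needed',round(yaw,2),' shift after yaw mm',(d*1000).round(1),' shift w/o yaw',(d0*1000).round(1),'rows>=',int(np.ceil(np.linalg.norm(d)/.0417)))
E
python3 -m handwheel '[{"hand":0.094,"xyz":[0,0,0],"yaw":7},{"hand":0.094,"xyz":[0,0,0],"yaw":7},{"hand":0.094,"xyz":[0,0,0],"yaw":7},{"hand":0.094,"xyz":[0,0,0],"yaw":7},{"hand":0.094,"xyz":[0,0,0],"yaw":7},{"hand":0.094,"xyz":[0,0,0],"yaw":7},{"hand":0.094,"xyz":[0,0,0],"yaw":7},{"hand":0.094,"xyz":[0,0,0],"yaw":7},{"hand":0.094,"xyz":[0,0,0],"yaw":7},{"hand":0.094,"xyz":[0,0,0],"yaw":7}]'
python3 go.py .45 .2 .15 0
```

```text
t: 1.73
position: [0.2059, 0.5901, 0.2054]
ee_rot: [0.705, 0.71, -0.0, 0.0]
wrist_force: [-0.3, -0.6, 0.5]
grip_width: 0.0942
t 1.73 pos [0.2059 0.5901 0.2054] th 0.4 tilt 0.0 grip 0.0942 F [-0.3 -0.6  0.5] q7 -1.19
yaw needed 0.42  shift after yaw mm [-390.1  244.1   55.5]  shift w/o yaw [-391.9  241.2   55.5] rows>= 12
```

```bash
python3 -m handwheel '[{"hand":0.094,"xyz":[-0.0325,0.02,0.0045],"yaw":0},{"hand":0.094,"xyz":[-0.0325,0.02,0.0045],"yaw":0},{"hand":0.094,"xyz":[-0.0325,0.02,0.0045],"yaw":0},{"hand":0.094,"xyz":[-0.0325,0.02,0.0045],"yaw":0},{"hand":0.094,"xyz":[-0.0325,0.02,0.0045],"yaw":0},{"hand":0.094,"xyz":[-0.0325,0.02,0.0045],"yaw":0},{"hand":0.094,"xyz":[-0.0325,0.02,0.0045],"yaw":0},{"hand":0.094,"xyz":[-0.0325,0.02,0.0045],"yaw":0},{"hand":0.094,"xyz":[-0.0325,0.02,0.0045],"yaw":0},{"hand":0.094,"xyz":[-0.0325,0.02,0.0045],"yaw":0},{"hand":0.094,"xyz":[-0.0325,0.02,0.0045],"yaw":0},{"hand":0.094,"xyz":[-0.0325,0.02,0.0045],"yaw":0}]'
python3 go.py .4195 -.179 .15 0
```

```text
t: 2.73
position: [0.4518, 0.2017, 0.1516]
ee_rot: [0.702, 0.712, 0.0, 0.0]
wrist_force: [1.3, 0.4, -0.0]
grip_width: 0.0941
t 2.73 pos [0.4518 0.2017 0.1516] th 0.8 tilt 0.04 grip 0.0941 F [ 1.3  0.4 -0. ] q7 -0.33
yaw needed 0.78  shift after yaw mm [-380.7  -32.3    1.4]  shift w/o yaw [-380.2  -37.5    1.4] rows>= 10
```

```bash
python3 -m handwheel '[{"hand":0.094,"xyz":[-0.038,-0.0032,0.004],"yaw":0.8},{"hand":0.094,"xyz":[-0.038,-0.0032,0.004],"yaw":0},{"hand":0.094,"xyz":[-0.038,-0.0032,0.004],"yaw":0},{"hand":0.094,"xyz":[-0.038,-0.0032,0.004],"yaw":0},{"hand":0.094,"xyz":[-0.038,-0.0032,0.004],"yaw":0},{"hand":0.094,"xyz":[-0.038,-0.0032,0.004],"yaw":0},{"hand":0.094,"xyz":[-0.038,-0.0032,0.004],"yaw":0},{"hand":0.094,"xyz":[-0.038,-0.0032,0.004],"yaw":0},{"hand":0.094,"xyz":[-0.038,-0.0032,0.004],"yaw":0},{"hand":0.094,"xyz":[-0.038,-0.0032,0.004],"yaw":0},{"hand":0.094,"xyz":[0,0,0],"yaw":0},{"hand":0.094,"xyz":[0,0,0],"yaw":0}]'
python3 go.py .4195 -.179 .0095 0
python3 - <<'E'
from h import *
p,d=arm.grab_frame('side'); cv2.imwrite('pics/s1.png',cv2.resize(p[90:290,200:400,::-1],None,fx=3,fy=3))
E
```

```text
t: 3.73
position: [0.4188, -0.1788, 0.1114]
ee_rot: [0.709, 0.705, -0.0, 0.0]
wrist_force: [0.7, 0.9, -0.1]
grip_width: 0.094
t 3.73 pos [ 0.4188 -0.1788  0.1114] th -0.3 tilt 0.04 grip 0.094 F [ 0.7  0.9 -0.1] q7 0.56
yaw needed -0.28  shift after yaw mm [ -0.2   0.8 101.9]  shift w/o yaw [ -0.2   0.8 101.9] rows>= 3
```

View pics/s1.png

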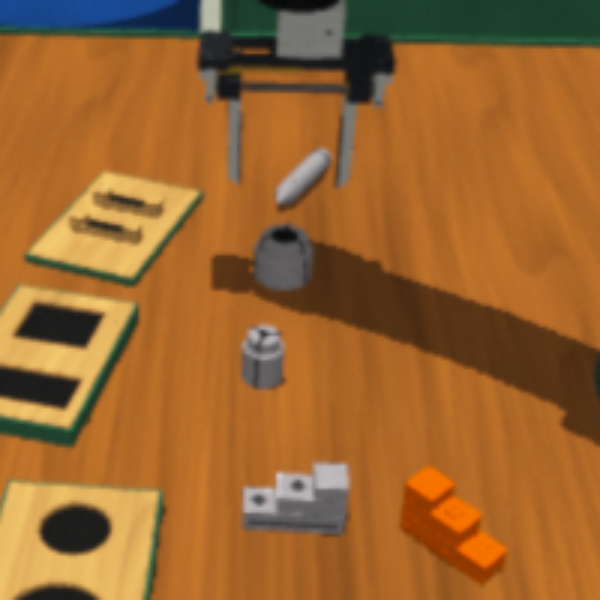

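The fingers (235 and 345, ~185) straddle the large collet (283,258). I'll descend and close.

```bash
python3 -m handwheel '[{"hand":0.094,"xyz":[0,0.0008,0.025],"yaw":0},{"hand":0.094,"xyz":[0,0,0.028],"yaw":0},{"hand":0.094,"xyz":[0,0,0.028],"yaw":0},{"hand":0.094,"xyz":[0,0,0.02],"yaw":0},{"hand":0.094,"xyz":[0,0,0],"yaw":0},{"hand":0.04,"xyz":[0,0,0],"yaw":0},{"hand":0.04,"xyz":[0,0,0],"yaw":0},{"hand":0.04,"xyz":[0,0,0],"yaw":0},{"hand":0.04,"xyz":[0,0,0],"yaw":0},{"hand":0.04,"xyz":[0,0,0],"yaw":0},{"hand":0.04,"xyz":[0,0,0],"yaw":0}]'
python3 go.py .4195 -.179 .0095 0
```

```text
t: 4.7
position: [0.4199, -0.1766, 0.011]
ee_rot: [0.707, 0.707, 0.0, -0.0]
wrist_force: [-1.7, 2.5, 13.8]
grip_width: 0.0591
t 4.7 pos [ 0.4199 -0.1766  0.011 ] th -0.0 tilt 0.02 grip 0.0591 F [-1.7  2.5 13.8] q7 0.73
yaw needed -0.03  shift after yaw mm [-2.4 -0.4  1.5]  shift w/o yaw [-2.4 -0.4  1.5] rows>= 1
```

```bash
python3 -m handwheel '[{"hand":0.04,"xyz":[0,0,-0.006],"yaw":0},{"hand":0.04,"xyz":[0,0,-0.014],"yaw":0},{"hand":0.04,"xyz":[0,0,-0.01],"yaw":0},{"hand":0.04,"xyz":[0,0,0],"yaw":0}]'
python3 go.py .5849 .3073 .12 0
python3 - <<'E'
from h import *
p,d=arm.grab_frame('side'); cv2.imwrite('pics/s2.png',cv2.resize(p[90:290,200:400,::-1],None,fx=3,fy=3))
E
```

```text
t: 5.03
position: [0.4211, -0.177, 0.0422]
ee_rot: [0.707, 0.707, 0.001, 0.001]
wrist_force: [1.4, -0.4, -5.4]
grip_width: 0.0591
t 5.03 pos [ 0.4211 -0.177   0.0422] th -0.0 tilt 0.14 grip 0.0591 F [ 1.4 -0.4 -5.4] q7 0.68
yaw needed -0.04  shift after yaw mm [484.2 164.  -77.6]  shift w/o yaw [484.4 163.7 -77.6] rows>= 13
```

View pics/s2.png

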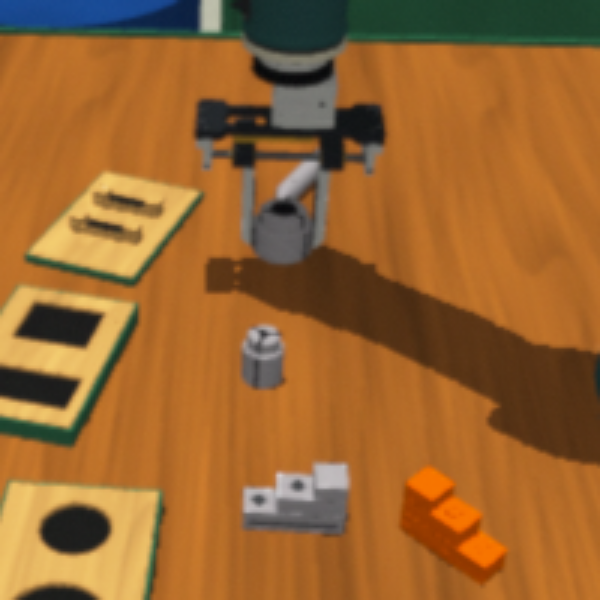

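```bash
python3 -m handwheel '[{"hand":0.04,"xyz":[0,0,-0.035],"yaw":0},{"hand":0.04,"xyz":[0.02,0.007,-0.03],"yaw":0},{"hand":0.04,"xyz":[0.038,0.013,-0.01],"yaw":0},{"hand":0.04,"xyz":[0.038,0.013,0],"yaw":0},{"hand":0.04,"xyz":[0.038,0.013,0],"yaw":0},{"hand":0.04,"xyz":[0.038,0.013,0],"yaw":0},{"hand":0.04,"xyz":[0.038,0.013,0],"yaw":0},{"hand":0.04,"xyz":[0.038,0.013,0],"yaw":0},{"hand":0.04,"xyz":[0.038,0.013,0],"yaw":0},{"hand":0.04,"xyz":[0.038,0.013,0],"yaw":0},{"hand":0.04,"xyz":[0.038,0.013,0],"yaw":0},{"hand":0.04,"xyz":[0.038,0.013,0],"yaw":0}]'
python3 go.py .5849 .308 .06 0
```

```text
t: 6.08
position: [0.5572, 0.2254, 0.1146]
ee_rot: [0.707, 0.707, -0.0, -0.0]
wrist_force: [0.9, 0.0, -5.4]
grip_width: 0.0591
t 6.08 pos [0.5572 0.2254 0.1146] th -0.0 tilt 0.06 grip 0.0591 F [ 0.9  0.  -5.4] q7 -0.19
yaw needed -0.01  shift after yaw mm [82.6 27.7 54.6]  shift w/o yaw [82.6 27.7 54.6] rows>= 3
```

```bash
python3 -m handwheel '[{"hand":0.04,"xyz":[0.0285,0.0095,0],"yaw":0},{"hand":0.04,"xyz":[0.0285,0.0095,0.015],"yaw":0},{"hand":0.04,"xyz":[0.0255,0.0087,0.02],"yaw":0},{"hand":0.04,"xyz":[0,0,0.02],"yaw":0},{"hand":0.04,"xyz":[0,0,0.01],"yaw":0},{"hand":0.04,"xyz":[0,0,0],"yaw":0}]'
python3 go.py .5849 .308 .026 0
python3 - <<'E'
from h import *
for n in('side','top'):
    p,d=arm.grab_frame(n); q=p[200:384,100:300] if n=='side' else p[120:270,60:260]
    cv2.imwrite(f'pics/{n}3.png',cv2.resize(q[:,:,::-1],None,fx=3,fy=3))
E
```

```text
t: 6.58
position: [0.5835, 0.3045, 0.0472]
ee_rot: [0.707, 0.707, -0.002, -0.0]
wrist_force: [0.1, -0.9, -6.5]
grip_width: 0.0594
t 6.58 pos [0.5835 0.3045 0.0472] th -0.0 tilt 0.28 grip 0.0594 F [ 0.1 -0.9 -6.5] q7 -0.26
yaw needed -0.05  shift after yaw mm [ 3.6  1.5 21.2]  shift w/o yaw [ 3.6  1.5 21.2] rows>= 1
```

View pics/side3.png

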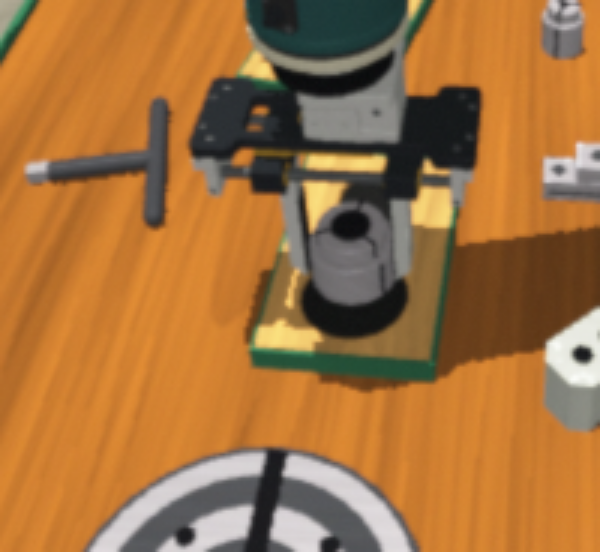

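View pics/top3.png

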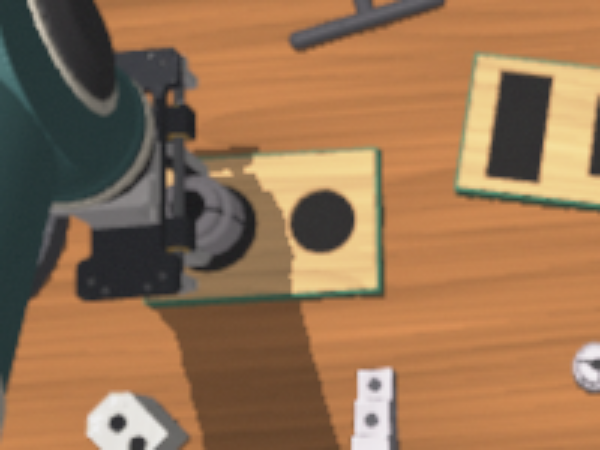

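```bash
python3 -m handwheel '[{"hand":0.04,"xyz":[0.0035,0.001,0.01],"yaw":0},{"hand":0.04,"xyz":[0,0,0.006],"yaw":0},{"hand":0.04,"xyz":[0,0,0.003],"yaw":0},{"hand":0.04,"xyz":[0,0,0.001],"yaw":0},{"hand":0.04,"xyz":[0,0,0],"yaw":0}]'
python3 go.py .5849 .308 .026 0
```

```text
t: 7.1
position: [0.5862, 0.309, 0.0304]
ee_rot: [0.707, 0.707, -0.0, 0.0]
wrist_force: [-0.4, -0.2, -6.1]
grip_width: 0.0592
t 7.1 pos [0.5862 0.309  0.0304] th -0.1 tilt 0.01 grip 0.0592 F [-0.4 -0.2 -6.1] q7 -0.25
yaw needed -0.05  shift after yaw mm [-1.  -1.3  4.4]  shift w/o yaw [-1.  -1.3  4.4] rows>= 1
```

```bash
python3 -m handwheel '[{"hand":0.04,"xyz":[-0.001,-0.001,0.002],"yaw":0},{"hand":0.04,"xyz":[0,0,0.0015],"yaw":0},{"hand":0.04,"xyz":[0,0,0.0005],"yaw":0},{"hand":0.04,"xyz":[0,0,0],"yaw":0}]'
python3 go.py .5849 .308 .026 0
```

```text
t: 7.43
position: [0.5851, 0.3081, 0.0264]
ee_rot: [0.707, 0.707, -0.0, 0.0]
wrist_force: [0.9, -0.6, -6.4]
grip_width: 0.0591
t 7.43 pos [0.5851 0.3081 0.0264] th -0.0 tilt 0.01 grip 0.0591 F [ 0.9 -0.6 -6.4] q7 -0.25
yaw needed -0.04  shift after yaw mm [-0.1 -0.2  0.4]  shift w/o yaw [-0.1 -0.2  0.4] rows>= 1
```

```bash
python3 -m handwheel '[{"hand":0.04,"xyz":[0,0,0.001],"yaw":0},{"hand":0.04,"xyz":[0,0,0],"yaw":0}]'; python3 -m handwheel '[{"hand":0.04,"xyz":[0,0,0.001],"yaw":0},{"hand":0.04,"xyz":[0,0,0],"yaw":0}]'
```

```text
t: 7.6
position: [0.5853, 0.3082, 0.0261]
ee_rot: [0.707, 0.707, 0.0, -0.0]
wrist_force: [-3.5, -2.4, 3.9]
grip_width: 0.0589
t: 7.77
position: [0.5853, 0.3083, 0.026]
ee_rot: [0.707, 0.707, 0.0, -0.0]
wrist_force: [-10.3, -4.5, 21.3]
grip_width: 0.0589
```

```bash
python3 -m handwheel '[{"hand":0.04,"xyz":[0,0,-0.001],"yaw":0},{"hand":0.08,"xyz":[0,0,0],"yaw":0},{"hand":0.08,"xyz":[0,0,0],"yaw":0},{"hand":0.08,"xyz":[0,0,0],"yaw":0},{"hand":0.08,"xyz":[0,0,-0.01],"yaw":0},{"hand":0.08,"xyz":[0,0,-0.03],"yaw":0},{"hand":0.08,"xyz":[0,0,-0.04],"yaw":0},{"hand":0.08,"xyz":[0,0,0],"yaw":0}]'; python3 go.py .4402 -.0064 .12 0
```

```text
t: 8.43
position: [0.5885, 0.3092, 0.1131]
ee_rot: [0.708, 0.707, 0.004, 0.001]
wrist_force: [0.1, 0.5, 0.1]
grip_width: 0.0799
t 8.43 pos [0.5885 0.3092 0.1131] th -0.1 tilt 0.51 grip 0.0799 F [0.1 0.5 0.1] q7 -0.29
yaw needed -0.07  shift after yaw mm [-315.5 -148.2   -9.4]  shift w/o yaw [-315.7 -147.8   -9.4] rows>= 9
```

```bash
python3 -m handwheel '[{"hand":0.07,"xyz":[-0.035,-0.0164,-0.001],"yaw":0},{"hand":0.07,"xyz":[-0.035,-0.0164,-0.001],"yaw":0},{"hand":0.07,"xyz":[-0.035,-0.0164,-0.001],"yaw":0},{"hand":0.07,"xyz":[-0.035,-0.0164,-0.001],"yaw":0},{"hand":0.07,"xyz":[-0.035,-0.0164,-0.001],"yaw":0},{"hand":0.07,"xyz":[-0.035,-0.0164,-0.001],"yaw":0},{"hand":0.07,"xyz":[-0.035,-0.0164,0.001],"yaw":0},{"hand":0.07,"xyz":[-0.035,-0.0164,0.003],"yaw":0},{"hand":0.07,"xyz":[-0.035,-0.0164,0.005],"yaw":0},{"hand":0.07,"xyz":[0,0,0],"yaw":0}]'; python3 go.py .4402 -.0070 .0095 0
python3 - <<'E'
from h import *
for n in('side','top'):
    p,d=arm.grab_frame(n); 
    cv2.imwrite(f'pics/{n}4.png',p[:,:,::-1])
E
```

```text
t: 9.27
position: [0.4345, -0.0122, 0.1026]
ee_rot: [0.71, 0.705, -0.0, -0.0]
wrist_force: [0.8, -1.0, 0.3]
grip_width: 0.0702
t 9.27 pos [ 0.4345 -0.0122  0.1026] th -0.4 tilt 0.03 grip 0.0702 F [ 0.8 -1.   0.3] q7 0.16
yaw needed -0.42  shift after yaw mm [ 5.1  5.7 93.1]  shift w/o yaw [ 5.2  5.7 93.1] rows>= 3
```

View pics/side4.png

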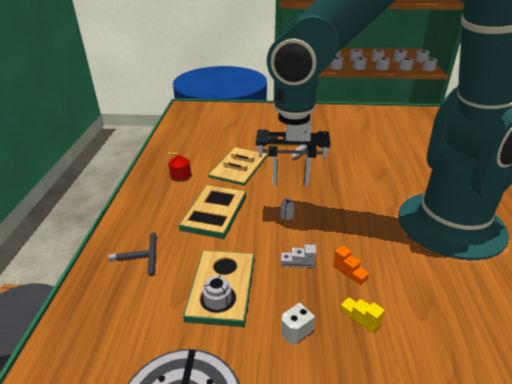

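View pics/top4.png

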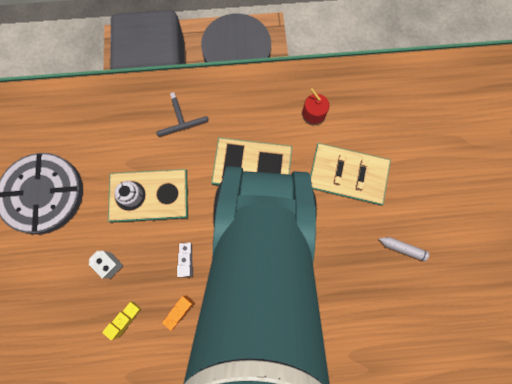

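```bash
python3 - <<'E'
from fit import *
for cam in('top','side'):
    img=cv2.imread(f'pics/{cam}4.png'); K,R,t,c=cal(cam)
    q=cv2.resize(img[165:225,100:190] if cam=='top' else img[245:330,180:260],None,fx=7,fy=7,interpolation=cv2.INTER_CUBIC)
    o=np.array([100,165] if cam=='top' else [180,245])
    for P,p,col in [(M['large'][0],(.5849,.3073,0,.015),(0,0,255)),(M['large'][1],(.5849,.3073,0,.015),(0,0,255)),(cyl(39,20,20),(.5849,.3073,0,0),(255,0,255))]:
        h=cv2.convexHull(np.float32(proj(cam,tf(P,p))-o+.5)); cv2.polylines(q,[np.int32(h*7)],True,col,1)
    cv2.imwrite(f'pics/z_{cam}4.png',q)
E
```

```text
(no output)
```

View pics/z_top4.png

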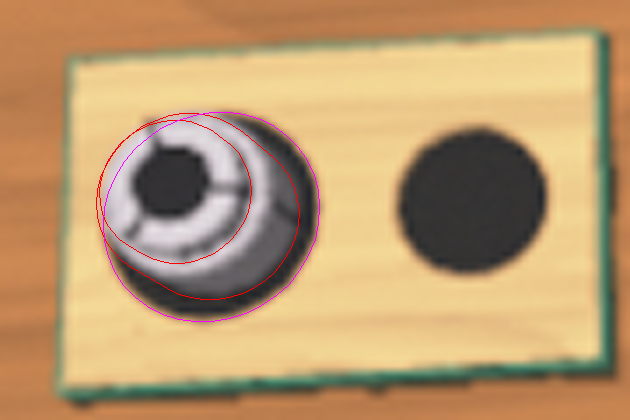

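View pics/z_side4.png

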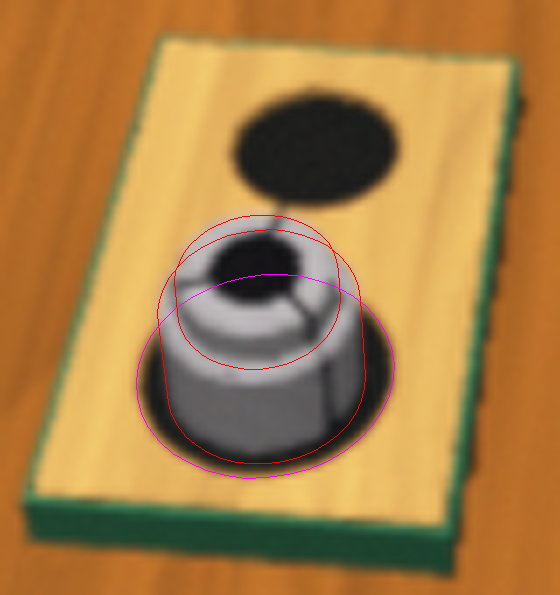

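Large collet sits centred in its recess, matching the drawn model in both views. Now the small collet.

```bash
python3 -m handwheel '[{"hand":0.07,"xyz":[0.005,0.0057,0.02],"yaw":-0.4},{"hand":0.07,"xyz":[0,0,0.015],"yaw":0},{"hand":0.07,"xyz":[0,0,0],"yaw":0}]'; python3 go.py .4402 -.0070 .0095 0
```

```text
t: 9.62
position: [0.4427, -0.0008, 0.0659]
ee_rot: [0.704, 0.71, -0.001, -0.001]
wrist_force: [-0.6, -0.4, 0.2]
grip_width: 0.0698
t 9.62 pos [ 0.4427 -0.0008  0.0659] th 0.5 tilt 0.12 grip 0.0698 F [-0.6 -0.4  0.2] q7 0.21
yaw needed 0.46  shift after yaw mm [-6.2 -2.4 56.4]  shift w/o yaw [-6.2 -2.5 56.4] rows>= 2
```

```bash
python3 -m handwheel '[{"hand":0.07,"xyz":[0,0,0],"yaw":0},{"hand":0.07,"xyz":[0,0,0],"yaw":0}]'; python3 go.py .4402 -.0070 .0095 0
```

```text
t: 9.78
position: [0.4436, -0.0015, 0.0682]
ee_rot: [0.705, 0.709, 0.0, 0.0]
wrist_force: [0.5, 0.1, 0.2]
grip_width: 0.0703
t 9.78 pos [ 0.4436 -0.0015  0.0682] th 0.4 tilt 0.04 grip 0.0703 F [0.5 0.1 0.2] q7 0.21
yaw needed 0.38  shift after yaw mm [-5.5 -3.5 58.7]  shift w/o yaw [-5.5 -3.5 58.7] rows>= 2
```

```bash
python3 -m handwheel '[{"hand":0.07,"xyz":[-0.0055,-0.0035,0.01],"yaw":0.4},{"hand":0.07,"xyz":[0,0,0.02],"yaw":0},{"hand":0.07,"xyz":[0,0,0.02],"yaw":0},{"hand":0.07,"xyz":[0,0,0.009],"yaw":0},{"hand":0.07,"xyz":[0,0,0],"yaw":0},{"hand":0.07,"xyz":[0,0,0],"yaw":0}]'; python3 go.py .4402 -.0070 .0095 0
```

```text
t: 10.28
position: [0.4399, -0.0073, 0.0091]
ee_rot: [0.707, 0.707, -0.0, 0.0]
wrist_force: [-0.0, 0.6, 0.1]
grip_width: 0.0697
t 10.28 pos [ 0.4399 -0.0073  0.0091] th -0.0 tilt 0.01 grip 0.0697 F [-0.   0.6  0.1] q7 0.32
yaw needed -0.05  shift after yaw mm [ 0.3  0.3 -0.4]  shift w/o yaw [ 0.3  0.3 -0.4] rows>= 1
```

```bash
python3 -m handwheel '[{"hand":0.02,"xyz":[0,0,0],"yaw":0},{"hand":0.02,"xyz":[0,0,0],"yaw":0},{"hand":0.02,"xyz":[0,0,0],"yaw":0},{"hand":0.02,"xyz":[0,0,0],"yaw":0},{"hand":0.02,"xyz":[0,0,0],"yaw":0},{"hand":0.02,"xyz":[0,0,0],"yaw":0}]'; python3 -m handwheel '[{"hand":0.02,"xyz":[0,0,-0.01],"yaw":0},{"hand":0.02,"xyz":[0,0,-0.03],"yaw":0},{"hand":0.02,"xyz":[0,0,-0.035],"yaw":0},{"hand":0.02,"xyz":[0,0,-0.03],"yaw":0},{"hand":0.02,"xyz":[0,0,0],"yaw":0},{"hand":0.02,"xyz":[0,0,0],"yaw":0}]'; python3 go.py .5825 .213 .11 0
```

```text
t: 10.78
position: [0.4395, -0.0072, 0.0087]
ee_rot: [0.707, 0.707, 0.0, -0.0]
wrist_force: [-2.5, 0.4, 8.0]
grip_width: 0.0371
t: 11.28
position: [0.4403, -0.0068, 0.1148]
ee_rot: [0.707, 0.707, 0.001, 0.001]
wrist_force: [-0.7, -0.2, -3.9]
grip_width: 0.0373
t 11.28 pos [ 0.4403 -0.0068  0.1148] th -0.0 tilt 0.18 grip 0.0373 F [-0.7 -0.2 -3.9] q7 0.15
yaw needed -0.01  shift after yaw mm [219.8 142.2   5.5]  shift w/o yaw [219.9 142.2   5.5] rows>= 7
```

```bash
python3 -m handwheel '[{"hand":0.02,"xyz":[0.0275,0.0178,0],"yaw":0},{"hand":0.02,"xyz":[0.0275,0.0178,0],"yaw":0},{"hand":0.02,"xyz":[0.0275,0.0178,0],"yaw":0},{"hand":0.02,"xyz":[0.0275,0.0178,0],"yaw":0},{"hand":0.02,"xyz":[0.0275,0.0178,0],"yaw":0},{"hand":0.02,"xyz":[0.0275,0.0178,0],"yaw":0},{"hand":0.02,"xyz":[0.0275,0.0178,0.01],"yaw":0},{"hand":0.02,"xyz":[0.0275,0.0178,0.02],"yaw":0},{"hand":0.02,"xyz":[0,0,0.02],"yaw":0},{"hand":0.02,"xyz":[0,0,0],"yaw":0},{"hand":0.02,"xyz":[0,0,0],"yaw":0},{"hand":0.02,"xyz":[0,0,0],"yaw":0}]'; python3 go.py .5825 .213 .0245 0
```

```text
t: 12.28
position: [0.582, 0.2114, 0.0636]
ee_rot: [0.708, 0.706, -0.001, 0.0]
wrist_force: [0.5, -0.5, -3.2]
grip_width: 0.0372
t 12.28 pos [0.582  0.2114 0.0636] th -0.1 tilt 0.06 grip 0.0372 F [ 0.5 -0.5 -3.2] q7 -0.11
yaw needed -0.12  shift after yaw mm [ 1.6  0.5 39.1]  shift w/o yaw [ 1.6  0.5 39.1] rows>= 1
```

```bash
python3 -m handwheel '[{"hand":0.02,"xyz":[0.0015,0.0005,0.018],"yaw":0},{"hand":0.02,"xyz":[0,0,0.01],"yaw":0},{"hand":0.02,"xyz":[0,0,0.006],"yaw":0},{"hand":0.02,"xyz":[0,0,0.003],"yaw":0},{"hand":0.02,"xyz":[0,0,0],"yaw":0},{"hand":0.02,"xyz":[0,0,0],"yaw":0}]'; python3 go.py .5825 .213 .0237 0
```

```text
t: 12.78
position: [0.5829, 0.214, 0.027]
ee_rot: [0.707, 0.707, 0.0, 0.0]
wrist_force: [0.5, 0.4, -2.7]
grip_width: 0.0374
t 12.78 pos [0.5829 0.214  0.027 ] th -0.1 tilt 0.02 grip 0.0374 F [ 0.5  0.4 -2.7] q7 -0.09
yaw needed -0.05  shift after yaw mm [-1.  -0.4  3.3]  shift w/o yaw [-1.  -0.4  3.3] rows>= 1
```

```bash
python3 -m handwheel '[{"hand":0.02,"xyz":[0,0,0.0015],"yaw":0},{"hand":0.02,"xyz":[0,0,0.001],"yaw":0},{"hand":0.02,"xyz":[0,0,0],"yaw":0}]';  python3 -m handwheel '[{"hand":0.02,"xyz":[0,0,0.001],"yaw":0},{"hand":0.02,"xyz":[0,0,0],"yaw":0}]'; python3 -m handwheel '[{"hand":0.02,"xyz":[0,0,0.0008],"yaw":0},{"hand":0.02,"xyz":[0,0,0],"yaw":0}]'
```

```text
t: 13.03
position: [0.5827, 0.2142, 0.0241]
ee_rot: [0.707, 0.707, 0.0, 0.0]
wrist_force: [-0.6, -0.9, -3.8]
grip_width: 0.0377
t: 13.2
position: [0.5828, 0.2142, 0.0238]
ee_rot: [0.707, 0.707, 0.0, -0.0]
wrist_force: [-4.9, -1.3, 9.9]
grip_width: 0.0374
t: 13.37
position: [0.5828, 0.2142, 0.0237]
ee_rot: [0.707, 0.707, 0.0, -0.0]
wrist_force: [-10.5, -2.2, 22.7]
grip_width: 0.0371
```

```bash
python3 -m handwheel '[{"hand":0.02,"xyz":[0,0,-0.001],"yaw":0},{"hand":0.06,"xyz":[0,0,0],"yaw":0},{"hand":0.06,"xyz":[0,0,0],"yaw":0},{"hand":0.06,"xyz":[0,0,0],"yaw":0},{"hand":0.06,"xyz":[0,0,-0.01],"yaw":0},{"hand":0.06,"xyz":[0,0,-0.03],"yaw":0},{"hand":0.06,"xyz":[0,0,-0.04],"yaw":0},{"hand":0.06,"xyz":[0,0,0],"yaw":0},{"hand":0.06,"xyz":[0,0,0],"yaw":0}]'; python3 go.py .4072 .1749 .09 89.6
```

```text
t: 14.12
position: [0.5839, 0.2146, 0.1058]
ee_rot: [0.707, 0.707, 0.002, 0.001]
wrist_force: [-0.3, 0.1, -1.2]
grip_width: 0.0598
t 14.12 pos [0.5839 0.2146 0.1058] th -0.0 tilt 0.24 grip 0.0598 F [-0.3  0.1 -1.2] q7 -0.14
yaw needed -89.64  shift after yaw mm [176.5 -41.   15.1]  shift w/o yaw [ -39.9 -176.8   15.1] rows>= 5
```

```bash
python3 -m handwheel '[{"hand":0.06,"xyz":[-0.0066,-0.0295,0],"yaw":0},{"hand":0.06,"xyz":[-0.0066,-0.0295,0],"yaw":0},{"hand":0.06,"xyz":[-0.0066,-0.0295,0],"yaw":0},{"hand":0.06,"xyz":[-0.0066,-0.0295,0],"yaw":0},{"hand":0.06,"xyz":[-0.0066,-0.0295,0],"yaw":0},{"hand":0.06,"xyz":[-0.0066,-0.0295,0],"yaw":0}]'; python3 -m handwheel '[{"hand":0.06,"xyz":[0,0,0],"yaw":-7},{"hand":0.06,"xyz":[0,0,0],"yaw":-7},{"hand":0.06,"xyz":[0,0,0],"yaw":-7},{"hand":0.06,"xyz":[0,0,0],"yaw":-7},{"hand":0.06,"xyz":[0,0,0],"yaw":-7},{"hand":0.06,"xyz":[0,0,0],"yaw":-7},{"hand":0.06,"xyz":[0,0,0],"yaw":-7},{"hand":0.06,"xyz":[0,0,0],"yaw":-7},{"hand":0.06,"xyz":[0,0,0],"yaw":-7},{"hand":0.06,"xyz":[0,0,0],"yaw":-7},{"hand":0.06,"xyz":[0,0,0],"yaw":-7},{"hand":0.06,"xyz":[0,0,0],"yaw":-7}]';python3 -m handwheel '[{"hand":0.06,"xyz":[0,0,0],"yaw":-5.6},{"hand":0.06,"xyz":[0,0,0],"yaw":0},{"hand":0.06,"xyz":[0,0,0],"yaw":0},{"hand":0.06,"xyz":[0,0,0],"yaw":0}]';  python3 go.py .4072 .1749 .0095 89.6
python3 - <<'E'
from h import *
for n in('side','top'):
    p,d=arm.grab_frame(n); 
    cv2.imwrite(f'pics/{n}5.png',p[:,:,::-1])
E
```

```text
t: 14.62
position: [0.4037, 0.1741, 0.1025]
ee_rot: [0.707, 0.707, -0.001, -0.0]
wrist_force: [0.6, 0.7, 1.1]
grip_width: 0.0601
t: 15.62
position: [0.4052, 0.1744, 0.1027]
ee_rot: [0.05, 0.999, -0.0, -0.0]
wrist_force: [-0.5, 0.5, 0.3]
grip_width: 0.0598
t: 15.95
position: [0.4055, 0.1745, 0.103]
ee_rot: [0.006, 1.0, -0.0, -0.0]
wrist_force: [-0.6, 0.4, 1.0]
grip_width: 0.0598
t 15.95 pos [0.4055 0.1745 0.103 ] th 89.3 tilt 0.03 grip 0.0598 F [-0.6  0.4  1. ] q7 1.17
yaw needed -0.25  shift after yaw mm [-1.7  0.4 93.5]  shift w/o yaw [-1.7  0.4 93.5] rows>= 3
```

View pics/side5.png

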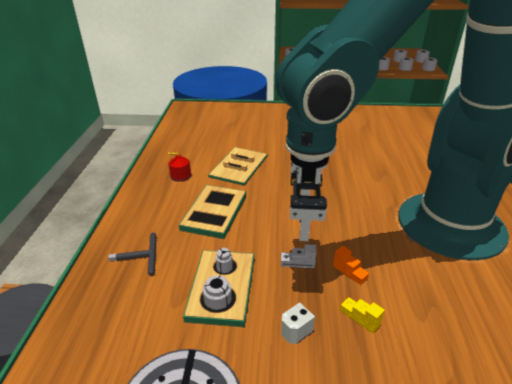

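View pics/top5.png

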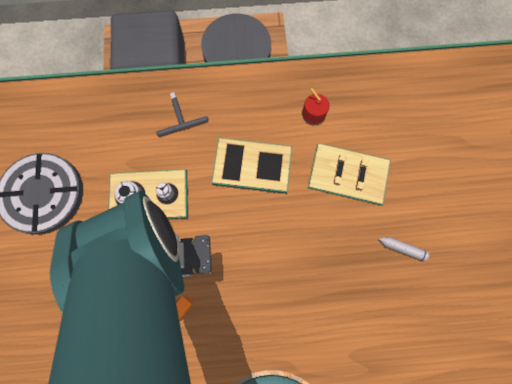

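Both collets stand in their recesses, and the gripper is lined up over the hard jaw. Descending.

```bash
python3 -m handwheel '[{"hand":0.06,"xyz":[-0.0017,0.0004,0.02],"yaw":-0.2},{"hand":0.06,"xyz":[0,0,0.025],"yaw":0},{"hand":0.06,"xyz":[0,0,0.025],"yaw":0},{"hand":0.06,"xyz":[0,0,0.015],"yaw":0},{"hand":0.06,"xyz":[0,0,0.008],"yaw":0},{"hand":0.06,"xyz":[0,0,0],"yaw":0},{"hand":0.06,"xyz":[0,0,0],"yaw":0}]'; python3 go.py .4072 .1749 .0095 89.6
```

```text
t: 16.63
position: [0.4074, 0.175, 0.0104]
ee_rot: [0.002, 1.0, -0.0, -0.0]
wrist_force: [1.0, 0.2, 0.1]
grip_width: 0.0601
t 16.63 pos [0.4074 0.175  0.0104] th 89.7 tilt 0.02 grip 0.0601 F [1.  0.2 0.1] q7 1.26
yaw needed 0.12  shift after yaw mm [ 0.2 -0.1  0.9]  shift w/o yaw [ 0.2 -0.1  0.9] rows>= 1
```

```bash
python3 -m handwheel '[{"hand":0.015,"xyz":[0,0,0],"yaw":0},{"hand":0.015,"xyz":[0,0,0],"yaw":0},{"hand":0.015,"xyz":[0,0,0],"yaw":0},{"hand":0.015,"xyz":[0,0,0],"yaw":0},{"hand":0.015,"xyz":[0,0,0],"yaw":0},{"hand":0.015,"xyz":[0,0,0],"yaw":0}]'; python3 -m handwheel '[{"hand":0.015,"xyz":[0,0,-0.01],"yaw":0},{"hand":0.015,"xyz":[0,0,-0.03],"yaw":0},{"hand":0.015,"xyz":[0,0,-0.035],"yaw":0},{"hand":0.015,"xyz":[0,0,-0.03],"yaw":0},{"hand":0.015,"xyz":[0,0,0],"yaw":0},{"hand":0.015,"xyz":[0,0,0],"yaw":0}]'; python3 go.py .6454 .0418 .11 78.5
```

```text
t: 17.13
position: [0.4075, 0.1746, 0.0105]
ee_rot: [0.002, 1.0, -0.0, 0.0]
wrist_force: [-0.4, -3.8, 7.6]
grip_width: 0.028
t: 17.63
position: [0.4078, 0.1756, 0.1165]
ee_rot: [0.002, 1.0, 0.001, 0.001]
wrist_force: [-0.3, 0.2, -5.6]
grip_width: 0.028
t 17.63 pos [0.4078 0.1756 0.1165] th 89.8 tilt 0.17 grip 0.028 F [-0.3  0.2 -5.6] q7 1.18
yaw needed 11.28  shift after yaw mm [-259.5  -83.7    6.8]  shift w/o yaw [-238.1 -132.9    6.8] rows>= 7
```

```bash
python3 -m handwheel '[{"hand":0.015,"xyz":[-0.0298,-0.0166,0],"yaw":0},{"hand":0.015,"xyz":[-0.0298,-0.0166,0],"yaw":0},{"hand":0.015,"xyz":[-0.0298,-0.0166,0],"yaw":0},{"hand":0.015,"xyz":[-0.0298,-0.0166,0],"yaw":0},{"hand":0.015,"xyz":[-0.0298,-0.0166,0],"yaw":0},{"hand":0.015,"xyz":[-0.0298,-0.0166,0],"yaw":0},{"hand":0.015,"xyz":[-0.0298,-0.0166,0],"yaw":0},{"hand":0.015,"xyz":[-0.0298,-0.0166,0.01],"yaw":0},{"hand":0.015,"xyz":[0,0,0.02],"yaw":5.6},{"hand":0.015,"xyz":[0,0,0.02],"yaw":5.7},{"hand":0.015,"xyz":[0,0,0],"yaw":0},{"hand":0.015,"xyz":[0,0,0],"yaw":0}]'; python3 -m handwheel '[{"hand":0.015,"xyz":[0,0,0],"yaw":0}]';python3 go.py .6454 .0418 .026 78.5
python3 - <<'E'
from h import *
for n in('side','top'):
    p,d=arm.grab_frame(n); q=p[160:300,130:310] if n=='side' else p[110:240,170:350]
    cv2.imwrite(f'pics/{n}6.png',cv2.resize(q[:,:,::-1],None,fx=4,fy=4,interpolation=cv2.INTER_CUBIC))
E
```

```text
t: 18.63
position: [0.6436, 0.0412, 0.063]
ee_rot: [0.099, 0.995, -0.001, -0.002]
wrist_force: [0.0, -0.5, -4.2]
grip_width: 0.028
t: 18.72
position: [0.645, 0.0414, 0.0653]
ee_rot: [0.099, 0.995, -0.0, -0.0]
wrist_force: [1.3, 0.5, -4.3]
grip_width: 0.0281
t 18.72 pos [0.645  0.0414 0.0653] th 78.7 tilt 0.03 grip 0.0281 F [ 1.3  0.5 -4.3] q7 1.47
yaw needed 0.17  shift after yaw mm [-0.3  0.5 39.3]  shift w/o yaw [-0.3  0.5 39.3] rows>= 1
```

View pics/side6.png

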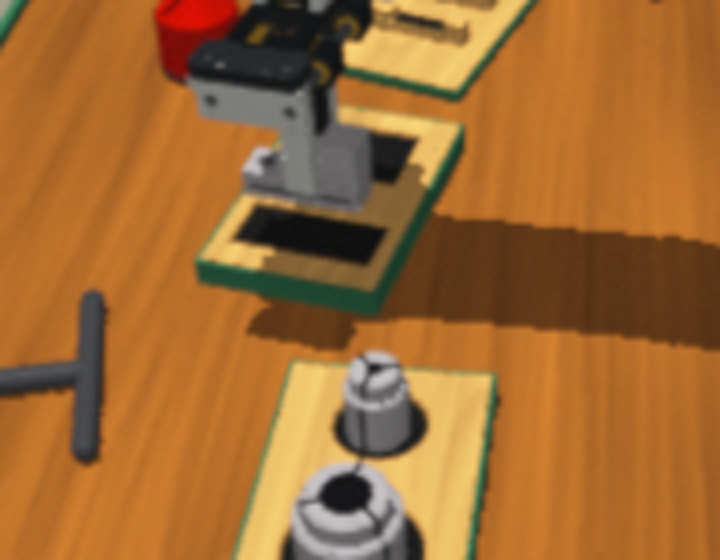

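View pics/top6.png

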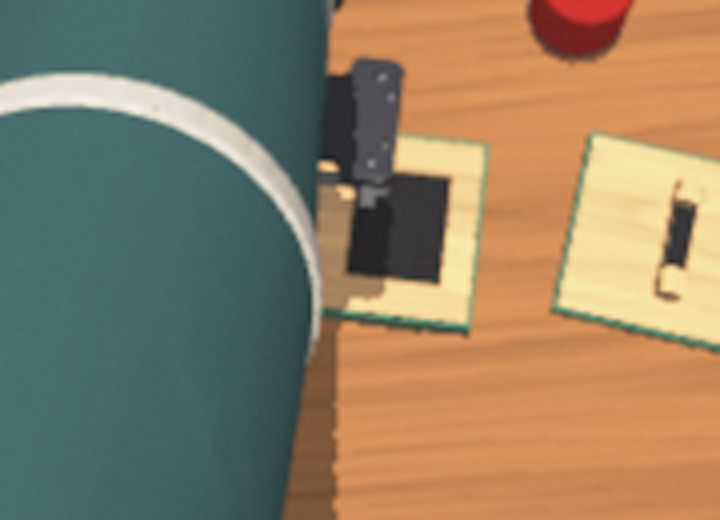

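Jaw held level above the long narrow recess and parallel to it. Lowering.

```bash
python3 -m handwheel '[{"hand":0.015,"xyz":[0,0.0005,0.018],"yaw":0.2},{"hand":0.015,"xyz":[0,0,0.01],"yaw":0},{"hand":0.015,"xyz":[0,0,0.006],"yaw":0},{"hand":0.015,"xyz":[0,0,0.002],"yaw":0},{"hand":0.015,"xyz":[0,0,0],"yaw":0},{"hand":0.015,"xyz":[0,0,0],"yaw":0}]'; python3 go.py .6454 .0418 .0255 78.5
python3 -m handwheel '[{"hand":0.015,"xyz":[0,0,0.0015],"yaw":0},{"hand":0.015,"xyz":[0,0,0],"yaw":0},{"hand":0.015,"xyz":[0,0,0],"yaw":0}]'
```

```text
t: 19.32
position: [0.6456, 0.0417, 0.0297]
ee_rot: [0.102, 0.995, -0.0, 0.0]
wrist_force: [0.3, 0.1, -5.0]
grip_width: 0.0278
t 19.32 pos [0.6456 0.0417 0.0297] th 78.3 tilt 0.03 grip 0.0278 F [ 0.3  0.1 -5. ] q7 1.48
yaw needed -0.23  shift after yaw mm [0.2 0.1 4.2]  shift w/o yaw [0.2 0.1 4.2] rows>= 1
t: 19.57
position: [0.6454, 0.0417, 0.0279]
ee_rot: [0.102, 0.995, -0.0, 0.0]
wrist_force: [0.1, -0.4, -5.5]
grip_width: 0.0277
```

```bash
python3 -m handwheel '[{"hand":0.015,"xyz":[0,0,0.0015],"yaw":0},{"hand":0.015,"xyz":[0,0,0],"yaw":0}]'; python3 -m handwheel '[{"hand":0.015,"xyz":[0,0,0.001],"yaw":0},{"hand":0.015,"xyz":[0,0,0],"yaw":0}]'; python3 -m handwheel '[{"hand":0.015,"xyz":[0,0,0.001],"yaw":0},{"hand":0.015,"xyz":[0,0,0],"yaw":0}]'
```

```text
t: 19.73
position: [0.6453, 0.0418, 0.0261]
ee_rot: [0.102, 0.995, -0.0, -0.0]
wrist_force: [0.8, 0.3, -4.9]
grip_width: 0.0282
t: 19.9
position: [0.6454, 0.0417, 0.0256]
ee_rot: [0.102, 0.995, 0.0, 0.0]
wrist_force: [-3.6, 1.0, 3.0]
grip_width: 0.0279
t: 20.07
position: [0.6454, 0.0418, 0.0255]
ee_rot: [0.102, 0.995, 0.0, 0.0]
wrist_force: [-11.7, -0.3, 20.3]
grip_width: 0.0276
```

```bash
python3 -m handwheel '[{"hand":0.015,"xyz":[0,0,-0.001],"yaw":0},{"hand":0.05,"xyz":[0,0,0],"yaw":0},{"hand":0.05,"xyz":[0,0,0],"yaw":0},{"hand":0.05,"xyz":[0,0,0],"yaw":0},{"hand":0.05,"xyz":[0,0,-0.01],"yaw":0},{"hand":0.05,"xyz":[0,0,-0.03],"yaw":0},{"hand":0.07,"xyz":[0,0,-0.04],"yaw":0},{"hand":0.07,"xyz":[0,0,-0.01],"yaw":0},{"hand":0.07,"xyz":[0,0,0],"yaw":0},{"hand":0.07,"xyz":[0,0,0],"yaw":0}]'; python3 go.py .4203 .3658 .11 133.3
```

```text
t: 20.9
position: [0.6457, 0.0419, 0.1162]
ee_rot: [0.102, 0.995, 0.0, 0.001]
wrist_force: [-0.8, 0.5, -0.9]
grip_width: 0.0695
t 20.9 pos [0.6457 0.0419 0.1162] th 78.3 tilt 0.1 grip 0.0695 F [-0.8  0.5 -0.9] q7 1.45
yaw needed -55.03  shift after yaw mm [-58.1 390.3   5.9]  shift w/o yaw [286.6 271.3   5.9] rows>= 10
```

```bash
python3 -m handwheel '[{"hand":0.07,"xyz":[0.0239,0.0226,0],"yaw":0},{"hand":0.07,"xyz":[0.0239,0.0226,0],"yaw":0},{"hand":0.07,"xyz":[0.0239,0.0226,0],"yaw":0},{"hand":0.07,"xyz":[0.0239,0.0226,0],"yaw":0},{"hand":0.07,"xyz":[0.0239,0.0226,0],"yaw":0},{"hand":0.07,"xyz":[0.0239,0.0226,0],"yaw":0},{"hand":0.07,"xyz":[0.0239,0.0226,0],"yaw":0},{"hand":0.07,"xyz":[0.0239,0.0226,0],"yaw":0},{"hand":0.07,"xyz":[0.0239,0.0226,0],"yaw":0},{"hand":0.07,"xyz":[0.0239,0.0226,0],"yaw":0},{"hand":0.07,"xyz":[0.0239,0.0226,0],"yaw":0},{"hand":0.07,"xyz":[0.0239,0.0226,0],"yaw":0}]'; python3 -m handwheel '[{"hand":0.07,"xyz":[0,0,0],"yaw":-6.9},{"hand":0.07,"xyz":[0,0,0],"yaw":-6.9},{"hand":0.07,"xyz":[0,0,0],"yaw":-6.9},{"hand":0.07,"xyz":[0,0,0],"yaw":-6.9},{"hand":0.07,"xyz":[0,0,0],"yaw":-6.9},{"hand":0.07,"xyz":[0,0,0],"yaw":-6.9},{"hand":0.07,"xyz":[0,0,0],"yaw":-6.9},{"hand":0.07,"xyz":[0,0,0],"yaw":-6.9},{"hand":0.07,"xyz":[0,0,0],"yaw":0},{"hand":0.07,"xyz":[0,0,0],"yaw":0},{"hand":0.07,"xyz":[0,0,0],"yaw":0}]'; python3 go.py .4203 .3658 .0095 133.3
python3 - <<'E'
from h import *
for n in('side','top'):
    p,d=arm.grab_frame(n); q=p[150:384,130:430] if n=='side' else p[130:310,60:300]
    cv2.imwrite(f'pics/{n}7.png',cv2.resize(q[:,:,::-1],None,fx=2.5,fy=2.5,interpolation=cv2.INTER_CUBIC))
E
```

```text
t: 21.9
position: [0.418, 0.3664, 0.1142]
ee_rot: [0.102, 0.995, -0.001, -0.0]
wrist_force: [1.3, 0.4, -0.9]
grip_width: 0.0696
t: 22.82
position: [0.4195, 0.3654, 0.1147]
ee_rot: [-0.368, 0.93, -0.0, -0.0]
wrist_force: [-0.2, -0.4, 0.5]
grip_width: 0.0699
t 22.82 pos [0.4195 0.3654 0.1147] th 133.2 tilt 0.05 grip 0.0699 F [-0.2 -0.4  0.5] q7 1.6
yaw needed -0.09  shift after yaw mm [ -1.   -0.2 105.2]  shift w/o yaw [ -1.   -0.2 105.2] rows>= 3
```

View pics/side7.png

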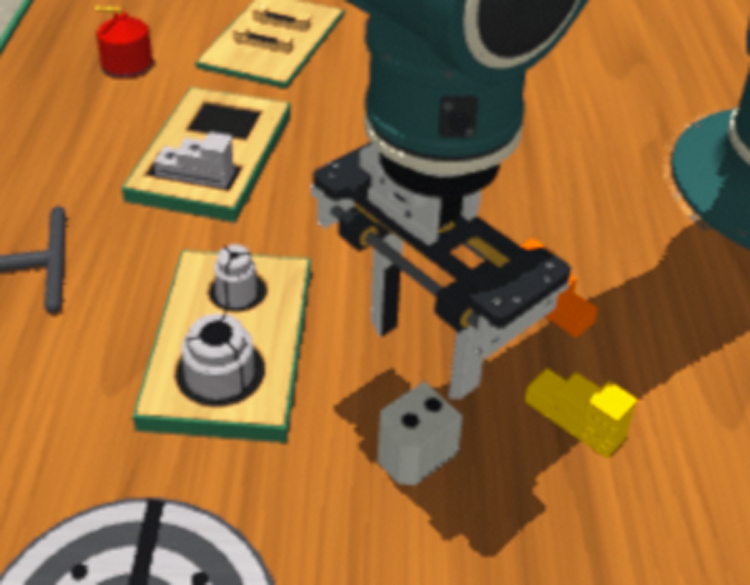

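View pics/top7.png

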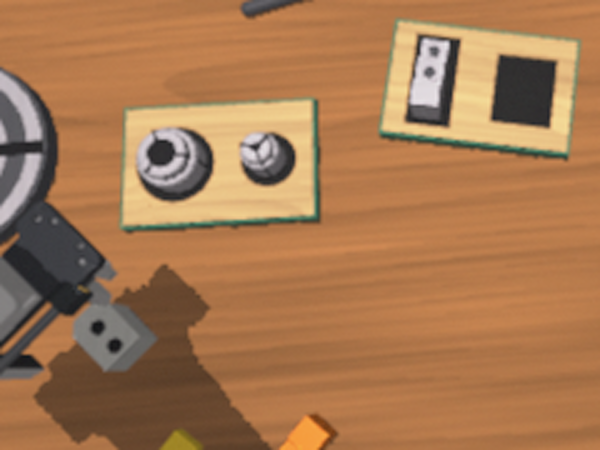

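```bash
python3 -m handwheel '[{"hand":0.07,"xyz":[-0.001,0,0.025],"yaw":0},{"hand":0.07,"xyz":[0,0,0.03],"yaw":0},{"hand":0.07,"xyz":[0,0,0.025],"yaw":0},{"hand":0.07,"xyz":[0,0,0.018],"yaw":0},{"hand":0.07,"xyz":[0,0,0.007],"yaw":0},{"hand":0.07,"xyz":[0,0,0],"yaw":0},{"hand":0.07,"xyz":[0,0,0],"yaw":0}]'; python3 go.py .4203 .3658 .0095 133.3;  python3 -m handwheel '[{"hand":0.03,"xyz":[0,0,0],"yaw":0},{"hand":0.03,"xyz":[0,0,0],"yaw":0},{"hand":0.03,"xyz":[0,0,0],"yaw":0},{"hand":0.03,"xyz":[0,0,0],"yaw":0},{"hand":0.03,"xyz":[0,0,0],"yaw":0},{"hand":0.03,"xyz":[0,0,0],"yaw":0}]';  python3 go.py .4203 .3658 .0095 133.3
```

```text
t: 23.5
position: [0.4206, 0.3665, 0.0107]
ee_rot: [-0.37, 0.929, -0.0, 0.0]
wrist_force: [0.4, 0.6, 0.2]
grip_width: 0.0702
t 23.5 pos [0.4206 0.3665 0.0107] th 133.4 tilt 0.01 grip 0.0702 F [0.4 0.6 0.2] q7 1.62
yaw needed 0.12  shift after yaw mm [ 0.7 -0.3  1.2]  shift w/o yaw [ 0.7 -0.3  1.2] rows>= 1
t: 24.0
position: [0.4208, 0.3665, 0.0108]
ee_rot: [-0.37, 0.929, 0.0, 0.0]
wrist_force: [1.0, -1.4, 7.6]
grip_width: 0.0439
t 24.0 pos [0.4208 0.3665 0.0108] th 133.4 tilt 0.05 grip 0.0439 F [ 1.  -1.4  7.6] q7 1.63
yaw needed 0.15  shift after yaw mm [ 0.8 -0.1  1.3]  shift w/o yaw [ 0.8 -0.1  1.3] rows>= 1
```

```bash
python3 -m handwheel '[{"hand":0.03,"xyz":[0,0,-0.01],"yaw":0},{"hand":0.03,"xyz":[0,0,-0.03],"yaw":0},{"hand":0.03,"xyz":[0,0,-0.035],"yaw":0},{"hand":0.03,"xyz":[0,0,-0.035],"yaw":0},{"hand":0.03,"xyz":[0,0,0],"yaw":6.9},{"hand":0.03,"xyz":[0,0,0],"yaw":6.9},{"hand":0.03,"xyz":[0,0,0],"yaw":6.9},{"hand":0.03,"xyz":[0,0,0],"yaw":6.9},{"hand":0.03,"xyz":[0,0,0],"yaw":6.9},{"hand":0.03,"xyz":[0,0,0],"yaw":6.9},{"hand":0.03,"xyz":[0,0,0],"yaw":6.9},{"hand":0.03,"xyz":[0,0,0],"yaw":6.7}]'; python3 -m handwheel '[{"hand":0.03,"xyz":[0,0,0],"yaw":0},{"hand":0.03,"xyz":[0,0,0],"yaw":0}]';python3 go.py .6333 -.0527 .115 78.5
```

```text
t: 25.0
position: [0.4201, 0.3662, 0.1207]
ee_rot: [0.103, 0.995, -0.0, -0.0]
wrist_force: [-1.0, 1.1, -3.7]
grip_width: 0.0438
t: 25.17
position: [0.4201, 0.3664, 0.1205]
ee_rot: [0.099, 0.995, -0.0, -0.0]
wrist_force: [0.1, 0.4, -3.0]
grip_width: 0.0439
t 25.17 pos [0.4201 0.3664 0.1205] th 78.7 tilt 0.01 grip 0.0439 F [ 0.1  0.4 -3. ] q7 0.74
yaw needed 0.19  shift after yaw mm [-292.5 -368.1    5.5]  shift w/o yaw [-291.2 -369.1    5.5] rows>= 12
```

```bash
python3 -m handwheel '[{"hand":0.03,"xyz":[-0.0208,-0.0264,0],"yaw":0},{"hand":0.03,"xyz":[-0.0208,-0.0264,0],"yaw":0},{"hand":0.03,"xyz":[-0.0208,-0.0264,0],"yaw":0},{"hand":0.03,"xyz":[-0.0208,-0.0264,0],"yaw":0},{"hand":0.03,"xyz":[-0.0208,-0.0264,0],"yaw":0},{"hand":0.03,"xyz":[-0.0208,-0.0264,0],"yaw":0},{"hand":0.03,"xyz":[-0.0208,-0.0264,0],"yaw":0},{"hand":0.03,"xyz":[-0.0208,-0.0264,0],"yaw":0},{"hand":0.03,"xyz":[-0.0208,-0.0264,0],"yaw":0},{"hand":0.03,"xyz":[-0.0208,-0.0264,0],"yaw":0},{"hand":0.03,"xyz":[-0.0208,-0.0264,0],"yaw":0},{"hand":0.03,"xyz":[-0.0208,-0.0264,0],"yaw":0}]'; python3 -m handwheel '[{"hand":0.03,"xyz":[-0.0208,-0.0264,0],"yaw":0},{"hand":0.03,"xyz":[-0.0208,-0.0264,0],"yaw":0},{"hand":0.03,"xyz":[0,0,0],"yaw":0},{"hand":0.03,"xyz":[0,0,0],"yaw":0},{"hand":0.03,"xyz":[0,0,0],"yaw":0}]'; python3 go.py .6333 -.0527 .026 78.5
```

```text
t: 26.17
position: [0.602, 0.0044, 0.1204]
ee_rot: [0.098, 0.995, 0.0, -0.0]
wrist_force: [0.4, 0.5, -3.3]
grip_width: 0.0437
t: 26.58
position: [0.6315, -0.0537, 0.12]
ee_rot: [0.099, 0.995, 0.0, -0.0]
wrist_force: [-0.5, 0.9, -3.5]
grip_width: 0.0441
t 26.58 pos [ 0.6315 -0.0537  0.12  ] th 78.6 tilt 0.05 grip 0.0441 F [-0.5  0.9 -3.5] q7 1.62
yaw needed 0.12  shift after yaw mm [-1.7  1.3 94. ]  shift w/o yaw [-1.7  1.3 94. ] rows>= 3
```

```bash
python3 -m handwheel '[{"hand":0.03,"xyz":[-0.0017,0.0013,0.02],"yaw":0},{"hand":0.03,"xyz":[0,0,0.025],"yaw":0},{"hand":0.03,"xyz":[0,0,0.01],"yaw":0},{"hand":0.03,"xyz":[0,0,0],"yaw":0},{"hand":0.03,"xyz":[0,0,0],"yaw":0}]'; python3 go.py .6333 -.0527 .026 78.5
python3 - <<'E'
from h import *
for n in('side','top'):
    p,d=arm.grab_frame(n); q=p[130:300,130:330] if n=='side' else p[110:240,170:350]
    cv2.imwrite(f'pics/{n}8.png',cv2.resize(q[:,:,::-1],None,fx=3.5,fy=3.5,interpolation=cv2.INTER_CUBIC))
E
```

```text
t: 27.0
position: [0.6335, -0.0525, 0.0655]
ee_rot: [0.1, 0.995, 0.0, -0.0]
wrist_force: [0.6, 0.1, -2.2]
grip_width: 0.0439
t 27.0 pos [ 0.6335 -0.0525  0.0655] th 78.6 tilt 0.04 grip 0.0439 F [ 0.6  0.1 -2.2] q7 1.64
yaw needed 0.05  shift after yaw mm [ 0.2 -0.3 39.5]  shift w/o yaw [ 0.2 -0.3 39.5] rows>= 1
```

View pics/side8.png

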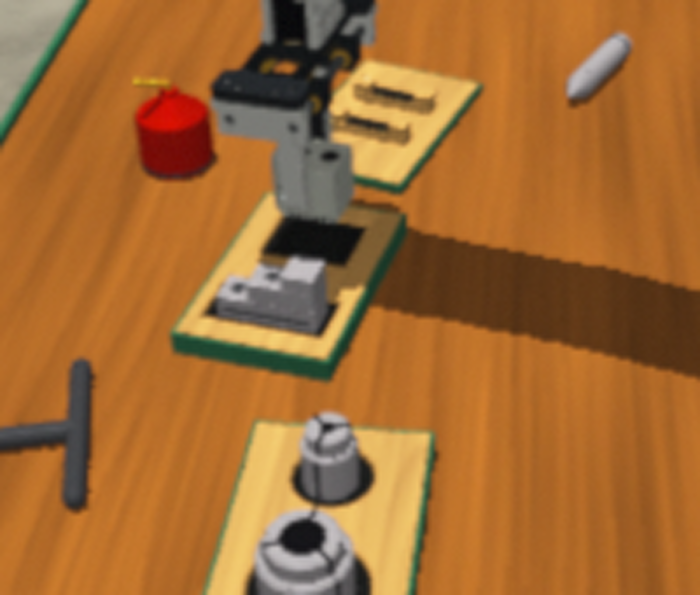

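View pics/top8.png

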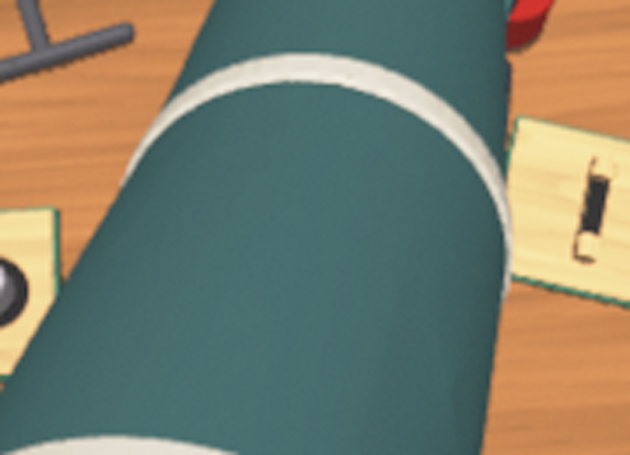

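```bash
python3 -m handwheel '[{"hand":0.03,"xyz":[0,0,0.018],"yaw":0},{"hand":0.03,"xyz":[0,0,0.01],"yaw":0},{"hand":0.03,"xyz":[0,0,0.006],"yaw":0},{"hand":0.03,"xyz":[0,0,0.002],"yaw":0},{"hand":0.03,"xyz":[0,0,0],"yaw":0},{"hand":0.03,"xyz":[0,0,0],"yaw":0}]'; python3 -m handwheel '[{"hand":0.03,"xyz":[0,0,0.002],"yaw":0},{"hand":0.03,"xyz":[0,0,0],"yaw":0},{"hand":0.03,"xyz":[0,0,0],"yaw":0}]'
```

```text
t: 27.6
position: [0.634, -0.0532, 0.0297]
ee_rot: [0.101, 0.995, -0.0, 0.0]
wrist_force: [0.7, -0.6, -2.6]
grip_width: 0.0437
t: 27.85
position: [0.6338, -0.0532, 0.0274]
ee_rot: [0.101, 0.995, -0.0, 0.0]
wrist_force: [0.4, -0.1, -2.7]
grip_width: 0.0434
```

```bash
python3 -m handwheel '[{"hand":0.03,"xyz":[0,0,0.001],"yaw":0},{"hand":0.03,"xyz":[0,0,0],"yaw":0}]'
```

```text
t: 28.02
position: [0.6337, -0.0531, 0.0261]
ee_rot: [0.101, 0.995, -0.0, 0.0]
wrist_force: [0.2, -0.2, -3.7]
grip_width: 0.044
```

```bash
python3 -m handwheel '[{"hand":0.03,"xyz":[0,0,0.001],"yaw":0},{"hand":0.03,"xyz":[0,0,0],"yaw":0}]'; python3 -m handwheel '[{"hand":0.03,"xyz":[0,0,0.001],"yaw":0},{"hand":0.03,"xyz":[0,0,0],"yaw":0}]'
```

```text
t: 28.18
position: [0.6338, -0.0532, 0.0258]
ee_rot: [0.101, 0.995, 0.0, 0.0]
wrist_force: [-4.9, 0.8, 8.4]
grip_width: 0.044
t: 28.35
position: [0.6339, -0.0531, 0.0258]
ee_rot: [0.101, 0.995, 0.0, 0.0]
wrist_force: [-11.9, 1.5, 24.9]
grip_width: 0.0438
```

```bash
python3 -m handwheel '[{"hand":0.03,"xyz":[0,0,-0.001],"yaw":0},{"hand":0.06,"xyz":[0,0,0],"yaw":0},{"hand":0.06,"xyz":[0,0,0],"yaw":0},{"hand":0.06,"xyz":[0,0,0],"yaw":0},{"hand":0.06,"xyz":[0,0,-0.01],"yaw":0},{"hand":0.06,"xyz":[0,0,-0.03],"yaw":0},{"hand":0.06,"xyz":[0,0,-0.04],"yaw":0},{"hand":0.06,"xyz":[0,0,-0.01],"yaw":0},{"hand":0.06,"xyz":[0,0,0],"yaw":0},{"hand":0.06,"xyz":[0,0,0],"yaw":0}]'; python3 go.py .3968 -.3617 .1 -26
```

```text
t: 29.18
position: [0.6341, -0.0531, 0.1162]
ee_rot: [0.1, 0.995, 0.0, 0.001]
wrist_force: [-0.1, -0.6, -0.5]
grip_width: 0.0602
t 29.18 pos [ 0.6341 -0.0531  0.1162] th 78.5 tilt 0.09 grip 0.0602 F [-0.1 -0.6 -0.5] q7 1.61
yaw needed 104.47  shift after yaw mm [-381.4  -78.    15.7]  shift w/o yaw [ 170.8 -349.9   15.7] rows>= 10
```

```bash
python3 -m handwheel '[{"hand":0.06,"xyz":[0.0142,-0.0292,0],"yaw":0},{"hand":0.06,"xyz":[0.0142,-0.0292,0],"yaw":0},{"hand":0.06,"xyz":[0.0142,-0.0292,0],"yaw":0},{"hand":0.06,"xyz":[0.0142,-0.0292,0],"yaw":0},{"hand":0.06,"xyz":[0.0142,-0.0292,0],"yaw":0},{"hand":0.06,"xyz":[0.0142,-0.0292,0],"yaw":0},{"hand":0.06,"xyz":[0.0142,-0.0292,0],"yaw":0},{"hand":0.06,"xyz":[0.0142,-0.0292,0],"yaw":0},{"hand":0.06,"xyz":[0.0142,-0.0292,0],"yaw":0},{"hand":0.06,"xyz":[0.0142,-0.0292,0],"yaw":0},{"hand":0.06,"xyz":[0.0142,-0.0292,0],"yaw":0},{"hand":0.06,"xyz":[0.0142,-0.0292,0],"yaw":0}]'; python3 -m handwheel '[{"hand":0.06,"xyz":[0,0,0],"yaw":7},{"hand":0.06,"xyz":[0,0,0],"yaw":7},{"hand":0.06,"xyz":[0,0,0],"yaw":7},{"hand":0.06,"xyz":[0,0,0],"yaw":7},{"hand":0.06,"xyz":[0,0,0],"yaw":7},{"hand":0.06,"xyz":[0,0,0],"yaw":7},{"hand":0.06,"xyz":[0,0,0],"yaw":7},{"hand":0.06,"xyz":[0,0,0],"yaw":7},{"hand":0.06,"xyz":[0,0,0],"yaw":7},{"hand":0.06,"xyz":[0,0,0],"yaw":7},{"hand":0.06,"xyz":[0,0,0],"yaw":7},{"hand":0.06,"xyz":[0,0,0],"yaw":7}]';python3 -m handwheel '[{"hand":0.06,"xyz":[0,0,0],"yaw":7},{"hand":0.06,"xyz":[0,0,0],"yaw":7},{"hand":0.06,"xyz":[0,0,0],"yaw":6.5},{"hand":0.06,"xyz":[0,0,0],"yaw":0},{"hand":0.06,"xyz":[0,0,0],"yaw":0},{"hand":0.06,"xyz":[0,0,0],"yaw":0}]'; python3 go.py .3968 -.3617 .004 -26
python3 - <<'E'
from h import *
for n in('side','top'):
    p,d=arm.grab_frame(n); q=p[80:280,170:400] if n=='side' else p[110:310,280:480]
    cv2.imwrite(f'pics/{n}9raw.png',p[:,:,::-1]);cv2.imwrite(f'pics/{n}9.png',cv2.resize(q[:,:,::-1],None,fx=3,fy=3,interpolation=cv2.INTER_CUBIC))
E
```

```text
t: 30.18
position: [0.395, -0.363, 0.1144]
ee_rot: [0.1, 0.995, 0.0, -0.001]
wrist_force: [-0.0, 0.5, 0.1]
grip_width: 0.0599
t: 31.18
position: [0.3961, -0.362, 0.1144]
ee_rot: [0.743, 0.67, -0.0, -0.001]
wrist_force: [0.3, 0.2, -0.5]
grip_width: 0.0601
t: 31.68
position: [0.3964, -0.3622, 0.1148]
ee_rot: [0.847, 0.531, -0.0, -0.0]
wrist_force: [0.1, 0.9, -0.7]
grip_width: 0.06
t 31.68 pos [ 0.3964 -0.3622  0.1148] th -25.8 tilt 0.05 grip 0.06 F [ 0.1  0.9 -0.7] q7 0.72
yaw needed 0.19  shift after yaw mm [  0.6   0.2 110.8]  shift w/o yaw [  0.6   0.2 110.8] rows>= 3
```

View pics/side9.png

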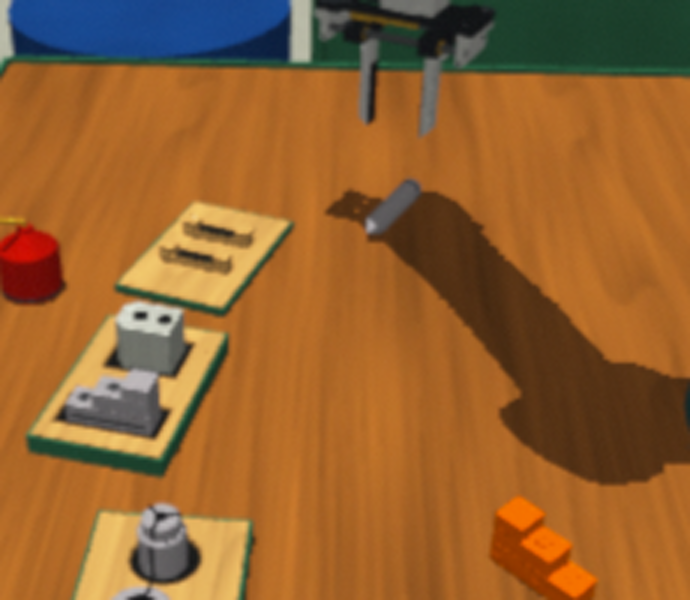

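View pics/top9.png

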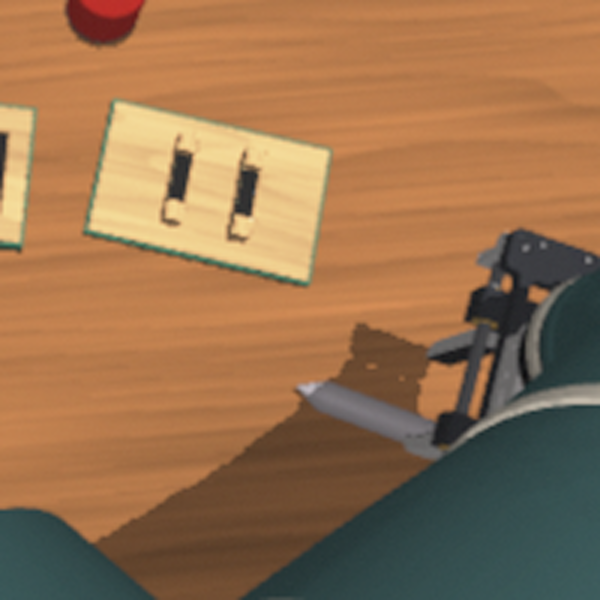

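Soft jaw sits in its recess, and the gripper straddles the dead centre. Descending in two stages.

```bash
python3 -m handwheel '[{"hand":0.06,"xyz":[0.0006,0,0.025],"yaw":0.2},{"hand":0.06,"xyz":[0,0,0.03],"yaw":0},{"hand":0.06,"xyz":[0,0,0.025],"yaw":0},{"hand":0.06,"xyz":[0,0,0.015],"yaw":0},{"hand":0.06,"xyz":[0,0,0.005],"yaw":0},{"hand":0.06,"xyz":[0,0,0],"yaw":0},{"hand":0.06,"xyz":[0,0,0],"yaw":0}]'; python3 go.py .3968 -.3617 .004 -26
```

```text
t: 32.37
position: [0.3971, -0.3624, 0.0161]
ee_rot: [0.849, 0.528, 0.0, 0.0]
wrist_force: [0.0, -0.3, 0.5]
grip_width: 0.0601
t 32.37 pos [ 0.3971 -0.3624  0.0161] th -26.2 tilt 0.05 grip 0.0601 F [ 0.  -0.3  0.5] q7 0.83
yaw needed -0.23  shift after yaw mm [ 0.5 -0.6 12.1]  shift w/o yaw [ 0.5 -0.6 12.1] rows>= 1
```

```bash
python3 -m handwheel '[{"hand":0.06,"xyz":[0.0005,-0.0006,0.007],"yaw":0},{"hand":0.06,"xyz":[0,0,0.004],"yaw":0},{"hand":0.06,"xyz":[0,0,0],"yaw":0},{"hand":0.06,"xyz":[0,0,0],"yaw":0}]'; python3 go.py .3968 -.3617 .004 -26;python3 -m handwheel '[{"hand":0.012,"xyz":[0,0,0],"yaw":0},{"hand":0.012,"xyz":[0,0,0],"yaw":0},{"hand":0.012,"xyz":[0,0,0],"yaw":0},{"hand":0.012,"xyz":[0,0,0],"yaw":0},{"hand":0.012,"xyz":[0,0,0],"yaw":0},{"hand":0.012,"xyz":[0,0,0],"yaw":0},{"hand":0.012,"xyz":[0,0,0],"yaw":0}]'; python3 go.py .3968 -.3617 .004 -26
```

```text
t: 32.7
position: [0.3967, -0.3611, 0.0043]
ee_rot: [0.849, 0.528, 0.0, 0.0]
wrist_force: [0.3, -0.3, -0.4]
grip_width: 0.0605
t 32.7 pos [ 0.3967 -0.3611  0.0043] th -26.2 tilt 0.01 grip 0.0605 F [ 0.3 -0.3 -0.4] q7 0.84
yaw needed -0.23  shift after yaw mm [-0.5  0.3  0.3]  shift w/o yaw [-0.5  0.3  0.3] rows>= 1
t: 33.28
position: [0.3967, -0.3612, 0.0043]
ee_rot: [0.849, 0.528, 0.0, 0.0]
wrist_force: [0.9, 0.1, 1.1]
grip_width: 0.0256
t 33.28 pos [ 0.3967 -0.3612  0.0043] th -26.2 tilt 0.02 grip 0.0256 F [0.9 0.1 1.1] q7 0.84
yaw needed -0.24  shift after yaw mm [-0.4  0.3  0.3]  shift w/o yaw [-0.4  0.3  0.3] rows>= 1
```

```bash
python3 -m handwheel '[{"hand":0.012,"xyz":[0,0,-0.01],"yaw":0},{"hand":0.012,"xyz":[0,0,-0.02],"yaw":0},{"hand":0.012,"xyz":[0,0,-0.03],"yaw":0},{"hand":0.012,"xyz":[0,0,-0.03],"yaw":0},{"hand":0.012,"xyz":[0,0,-0.01],"yaw":-4},{"hand":0.012,"xyz":[0,0,0],"yaw":-4},{"hand":0.012,"xyz":[0,0,0],"yaw":0},{"hand":0.012,"xyz":[0,0,0],"yaw":0}]'; python3 go.py .602 -.2605 .1 -18.3
python3 - <<'E'
from fit import *
for n in('side','top'):
    p,d=arm.grab_frame(n); cv2.imwrite(f'pics/{n}10raw.png',p[:,:,::-1])
    if n=='side': q=p[80:200,200:350]; cv2.imwrite(f'pics/{n}10.png',cv2.resize(q[:,:,::-1],None,fx=5,fy=5,interpolation=cv2.INTER_CUBIC))
# rack in initial images, several hypotheses drawn
def rb(): 
    o=[rect(126,196,10)]
    for c in(-29,29):
        o+=[np.array([[x,y+c,20] for x in(-23,23) for y in(-8,8)])/1000.]
        for a,b in((-40,-23),(23,40)): o+=[np.array([[x,y+c,29] for x in(a,b) for y in(-8,8)])/1000.]
    return o
for cam,(x0,y0,x1,y1),f in(('top',(300,135,400,215),8),('side',(200,140,275,190),10)):
    img=cv2.imread(f'pics/{cam}0.png'); q=cv2.resize(img[y0:y1,x0:x1],None,fx=f,fy=f,interpolation=cv2.INTER_CUBIC)
    for P in rb():
        h=cv2.convexHull(np.float32(proj(cam,tf(P,(.602,-.2605,np.radians(-18.3))))-[x0,y0]+.5)); cv2.polylines(q,[np.int32(h*f)],True,(0,0,255),1)
    cv2.imwrite(f'pics/rack_{cam}.png',q)
E
```

```text
t: 33.95
position: [0.3964, -0.3607, 0.1043]
ee_rot: [0.811, 0.585, 0.0, -0.0]
wrist_force: [-0.3, -0.3, -5.3]
grip_width: 0.0256
t 33.95 pos [ 0.3964 -0.3607  0.1043] th -18.4 tilt 0.04 grip 0.0256 F [-0.3 -0.3 -5.3] q7 0.84
yaw needed -0.06  shift after yaw mm [159.7 163.8   4.4]  shift w/o yaw [159.9 163.6   4.4] rows>= 6
```

View pics/side10.png

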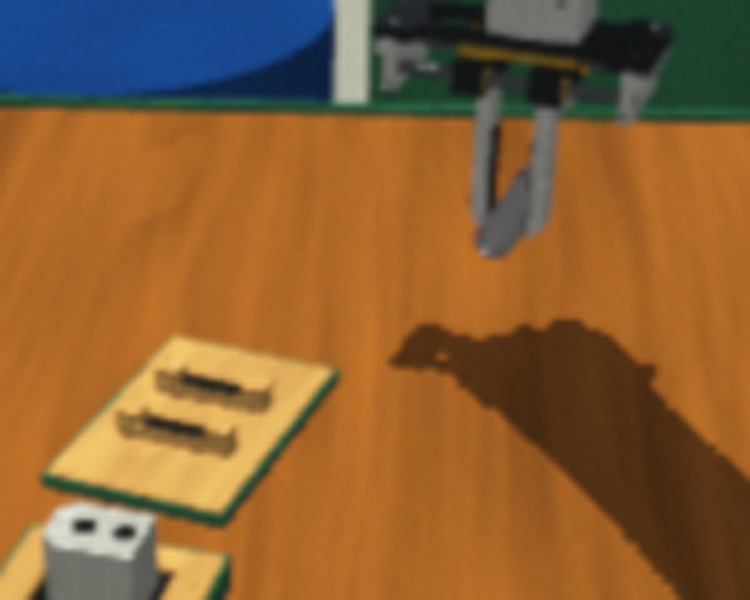

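View pics/rack_top.png

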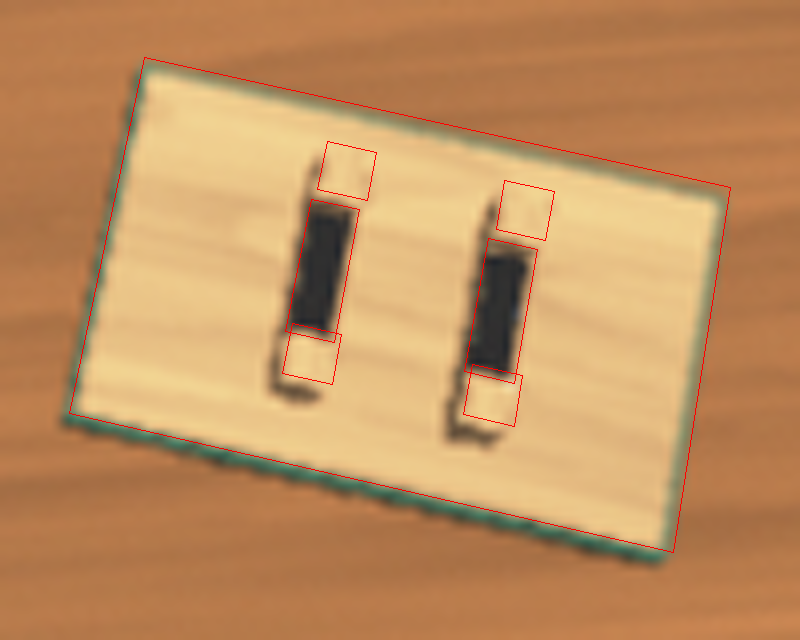

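View pics/rack_side.png

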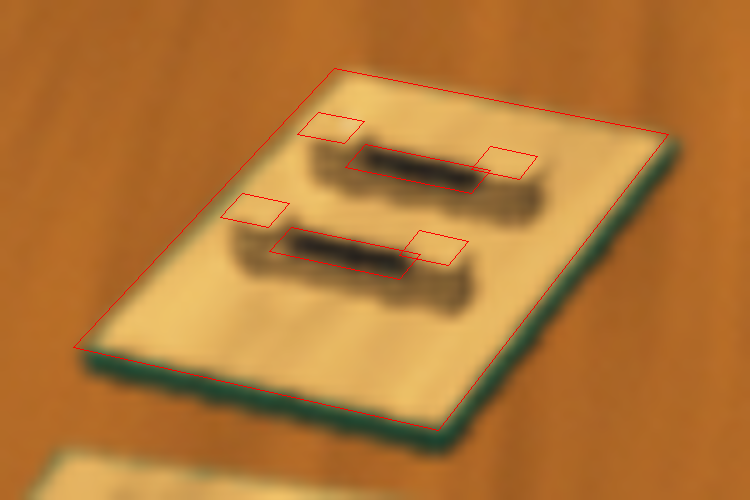

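```bash
python3 go.py .5999 -.2634 .1 -18.3
```

```text
t 34.05 pos [ 0.3962 -0.3609  0.1039] th -18.4 tilt 0.05 grip 0.0258 F [ 0.3 -0.4 -5.6] q7 0.84
yaw needed -0.08  shift after yaw mm [156.5 162.8   3.8]  shift w/o yaw [156.7 162.6   3.8] rows>= 6
```

```bash
python3 -m handwheel '[{"hand":0.012,"xyz":[0.01,0.01,0],"yaw":0},{"hand":0.012,"xyz":[0.021,0.022,0],"yaw":0},{"hand":0.012,"xyz":[0.021,0.022,0],"yaw":0},{"hand":0.012,"xyz":[0.021,0.022,0],"yaw":0},{"hand":0.012,"xyz":[0.021,0.022,0],"yaw":0},{"hand":0.012,"xyz":[0.021,0.022,0],"yaw":0},{"hand":0.012,"xyz":[0.021,0.022,0],"yaw":0},{"hand":0.012,"xyz":[0.015,0.015,0.01],"yaw":0},{"hand":0.012,"xyz":[0.005,0.005,0.02],"yaw":0},{"hand":0.012,"xyz":[0,0,0.015],"yaw":0},{"hand":0.012,"xyz":[0,0,0],"yaw":0},{"hand":0.012,"xyz":[0,0,0],"yaw":0}]'; python3 -m handwheel '[{"hand":0.012,"xyz":[0,0,0],"yaw":0}]'; python3 go.py .5999 -.2634 .0245 -18.3
python3 - <<'E'
from fit import *
for n in('side','top'):
    p,d=arm.grab_frame(n); 
    q=p[100:220,180:330] if n=='side' else p[120:240,280:430]; cv2.imwrite(f'pics/{n}11.png',cv2.resize(q[:,:,::-1],None,fx=5,fy=5,interpolation=cv2.INTER_CUBIC))
E
```

```text
t: 35.05
position: [0.5978, -0.2643, 0.0584]
ee_rot: [0.811, 0.585, -0.001, -0.001]
wrist_force: [-1.2, -1.0, -4.2]
grip_width: 0.0256
t: 35.13
position: [0.5986, -0.2648, 0.0599]
ee_rot: [0.811, 0.585, -0.0, 0.0]
wrist_force: [0.2, 0.1, -5.7]
grip_width: 0.0257
t 35.13 pos [ 0.5986 -0.2648  0.0599] th -18.4 tilt 0.04 grip 0.0257 F [ 0.2  0.1 -5.7] q7 0.54
yaw needed -0.05  shift after yaw mm [ 1.7  0.7 35.4]  shift w/o yaw [ 1.7  0.7 35.4] rows>= 1
```

View pics/side11.png

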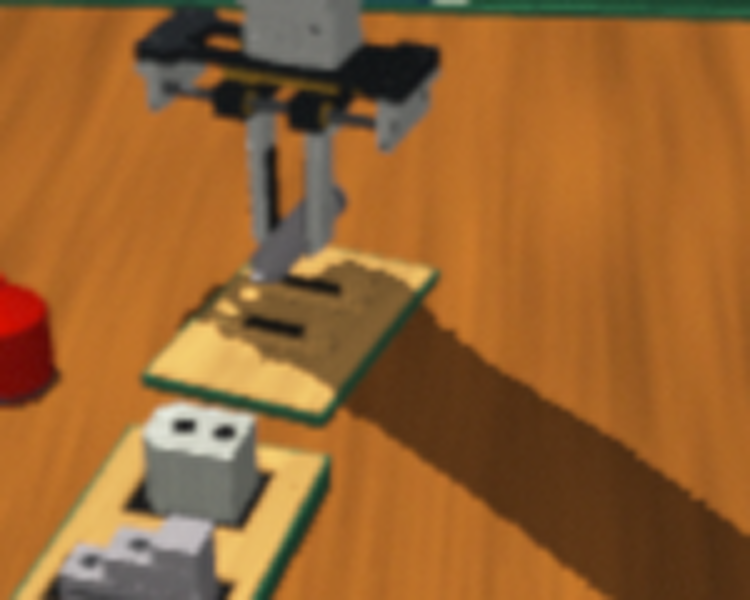

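View pics/top11.png

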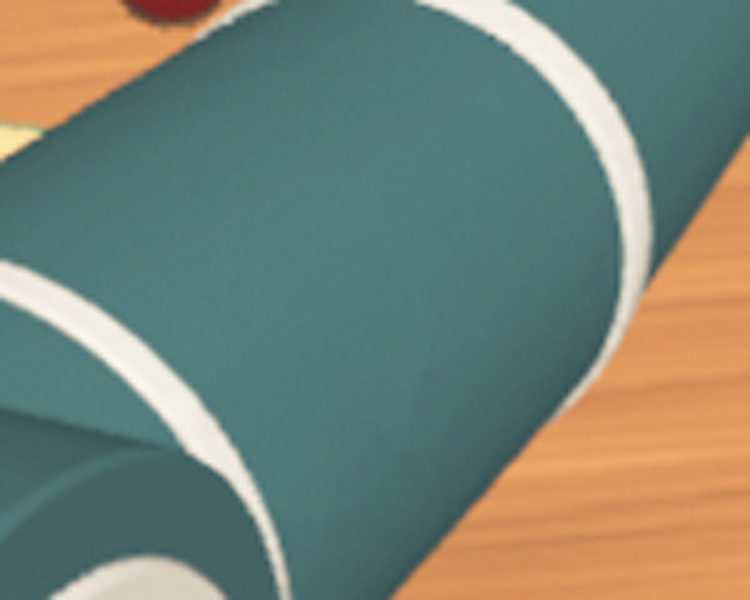

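```bash
python3 -m handwheel '[{"hand":0.012,"xyz":[0.0017,0.0007,0.015],"yaw":0},{"hand":0.012,"xyz":[0,0,0.01],"yaw":0},{"hand":0.012,"xyz":[0,0,0.005],"yaw":0},{"hand":0.012,"xyz":[0,0,0.001],"yaw":0},{"hand":0.012,"xyz":[0,0,0],"yaw":0},{"hand":0.012,"xyz":[0,0,0],"yaw":0}]'; python3 go.py .5999 -.2634 .0245 -18.3
```

```text
t: 35.73
position: [0.6005, -0.2626, 0.0283]
ee_rot: [0.81, 0.586, -0.0, 0.0]
wrist_force: [-0.4, 0.1, -6.6]
grip_width: 0.0255
t 35.73 pos [ 0.6005 -0.2626  0.0283] th -18.3 tilt 0.02 grip 0.0255 F [-0.4  0.1 -6.6] q7 0.56
yaw needed 0.05  shift after yaw mm [-1.  -0.3  3.8]  shift w/o yaw [-1.  -0.3  3.8] rows>= 1
```

```bash
python3 -m handwheel '[{"hand":0.012,"xyz":[-0.001,0,0.0015],"yaw":0},{"hand":0.012,"xyz":[0,0,0.001],"yaw":0},{"hand":0.012,"xyz":[0,0,0],"yaw":0},{"hand":0.012,"xyz":[0,0,0],"yaw":0}]'; python3 -m handwheel '[{"hand":0.012,"xyz":[0,0,0.001],"yaw":0},{"hand":0.012,"xyz":[0,0,0],"yaw":0}]'; python3 -m handwheel '[{"hand":0.012,"xyz":[0,0,0.001],"yaw":0},{"hand":0.012,"xyz":[0,0,0],"yaw":0}]'
```

```text
t: 36.07
position: [0.6002, -0.2633, 0.0258]
ee_rot: [0.81, 0.586, 0.0, 0.0]
wrist_force: [-0.1, 0.6, -5.1]
grip_width: 0.0255
t: 36.23
position: [0.6002, -0.2632, 0.0246]
ee_rot: [0.81, 0.586, -0.0, 0.0]
wrist_force: [0.8, 0.2, -6.0]
grip_width: 0.0257
t: 36.4
position: [0.6002, -0.2632, 0.0243]
ee_rot: [0.81, 0.586, 0.0, -0.0]
wrist_force: [-3.7, 3.2, 5.7]
grip_width: 0.0255
```

```bash
python3 -m handwheel '[{"hand":0.012,"xyz":[0,0,0],"yaw":0},{"hand":0.05,"xyz":[0,0,0],"yaw":0},{"hand":0.05,"xyz":[0,0,0],"yaw":0},{"hand":0.05,"xyz":[0,0,0],"yaw":0},{"hand":0.05,"xyz":[0,0,-0.01],"yaw":0},{"hand":0.05,"xyz":[0,0,-0.03],"yaw":0},{"hand":0.05,"xyz":[0,0,-0.04],"yaw":0},{"hand":0.05,"xyz":[0,0,-0.03],"yaw":0},{"hand":0.05,"xyz":[0,0,0],"yaw":0}]'; python3 go.py .35 -.38 .2 -18.3
```

```text
t: 37.15
position: [0.6022, -0.2651, 0.1406]
ee_rot: [0.81, 0.586, 0.002, 0.003]
wrist_force: [1.0, -1.0, 0.1]
grip_width: 0.05
t 37.15 pos [ 0.6022 -0.2651  0.1406] th -18.3 tilt 0.44 grip 0.05 F [ 1.  -1.   0.1] q7 0.49
yaw needed 0.03  shift after yaw mm [-188.3 -202.9  -60.9]  shift w/o yaw [-188.2 -203.   -60.9] rows>= 7
```

```bash
python3 -m handwheel '[{"hand":0.05,"xyz":[-0.0235,-0.025,-0.0075],"yaw":0},{"hand":0.05,"xyz":[-0.0235,-0.025,-0.0075],"yaw":0},{"hand":0.05,"xyz":[-0.0235,-0.025,-0.0075],"yaw":0},{"hand":0.05,"xyz":[-0.0235,-0.025,-0.0075],"yaw":0},{"hand":0.05,"xyz":[-0.0235,-0.025,-0.0075],"yaw":0},{"hand":0.05,"xyz":[-0.0235,-0.025,-0.0075],"yaw":0},{"hand":0.05,"xyz":[-0.0235,-0.025,-0.0075],"yaw":0},{"hand":0.05,"xyz":[-0.0235,-0.025,-0.0075],"yaw":0},{"hand":0.05,"xyz":[0,0,0],"yaw":0},{"hand":0.05,"xyz":[0,0,0],"yaw":0},{"hand":0.05,"xyz":[0,0,0],"yaw":0},{"hand":0.05,"xyz":[0,0,0],"yaw":0}]'
python3 - <<'E'
from fit import *
D=np.radians
O={'large':(.5849,.3073,0,.015),'small':(.5825,.213,0,.015),'hard':(.6523,.0404,D(-11.5),.015),'soft':(.6333,-.0527,D(-11.5),.015),'centre':(.601,-.260,D(71.7),.020)}
for cam,(x0,y0,x1,y1),f in(('top',(95,130,405,230),2.5),('side',(150,120,310,340),2.7)):
    p,d=arm.grab_frame(cam); img=p[:,:,::-1].copy(); cv2.imwrite(f'pics/{cam}12raw.png',img)
    q=cv2.resize(img[y0:y1,x0:x1],None,fx=f,fy=f,interpolation=cv2.INTER_CUBIC); cv2.imwrite(f'pics/fin_{cam}.png',q)
    q2=q.copy()
    for n,pp in O.items():
        for P in M[n]:
            h=cv2.convexHull(np.float32(proj(cam,tf(P,pp))-[x0,y0]+.5)); cv2.polylines(q2,[np.int32(h*f)],True,(0,0,255),1)
    cv2.imwrite(f'pics/finov_{cam}.png',q2)
print(arm.sense()['position'],arm.sense()['t'])
E
```

```text
t: 38.15
position: [0.3522, -0.3787, 0.1937]
ee_rot: [0.81, 0.587, -0.0, -0.0]
wrist_force: [0.3, -0.4, -0.2]
grip_width: 0.0502
[ 0.35208776 -0.37870748  0.19352032] 38.25
```

View pics/finov_top.png

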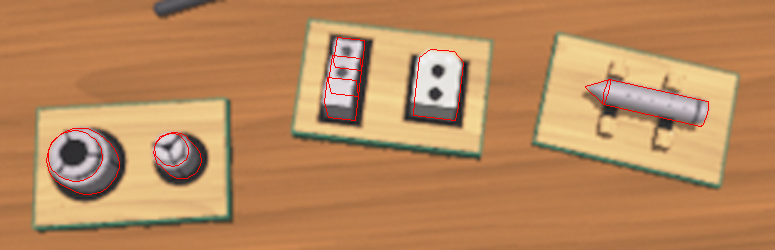

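View pics/fin_side.png

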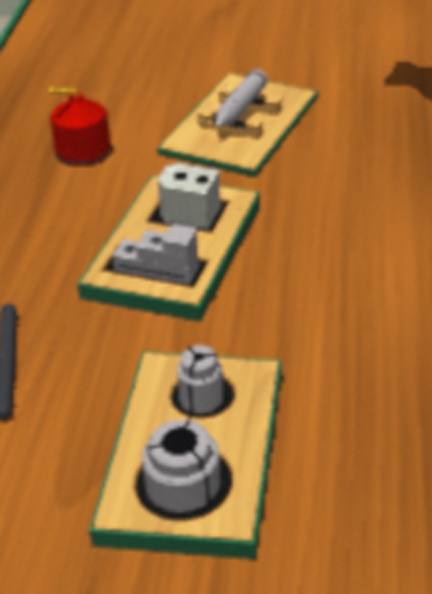

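View pics/top12raw.png

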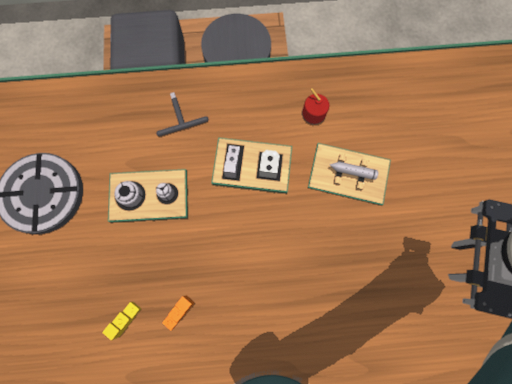

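All five pieces line up with their target outlines. The dead centre lies across both saddles between the horns at (353,172), and the oil can at (317,107), the chuck key at (182,125) and the look-alikes haven't moved. Handing in.

```bash
python3 -c "
from plant import arm
print(arm.hand_in()); print(arm.sense()['t'])"
```

```text
the job is handed in; nothing more can be done
None
the job is handed in; nothing more can be done
```

All five pieces are on their boards, and I handed the job in at about 38 s of the 128 s allowed. I placed them in this order: large collet, small collet, hard jaw, soft jaw, dead centre. Each was lowered until the wrist force showed contact, then released.

- **Position:** in the last top picture all five pieces match the outlines drawn at their target positions, and the side picture agrees by eye. The collets and jaws sit inside their own recesses. The dead centre lies across both saddles, between the horns.
- **Height:** contact came within about 1 mm of the height expected for each piece resting on the recess floor or the saddle seats.
- **Force:** the highest wrist force I read was about 28 N, while pressing a piece home.
- **Left alone:** the oil can, the chuck key and the orange and yellow look-alikes are where they were in the first picture. The gripper is open, clear and touching nothing.
- **Disagreements:** the side-camera shape fit for the dead centre before pick-up was about 2 cm off and poor, so I used the top-camera fit, and the grasp held. My first fits of the collet and jaw boards left large errors. I located those two boards from the centres of their dark recesses instead, where the two cameras agreed to about 2 mm. The rack pose I adjusted by eye against both views.

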